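# Fit the comb plate to the burning jig and set its clamp

## Robot

A 7-joint arm with a two-finger parallel gripper is mounted at the origin on the work surface; the furniture and walls round the work are solid. World frame = base frame: x ahead of the robot, y to its left, z up, the work surface at z = 0. Lengths are in m, angles in rad, forces in N, time in s.
With the tool pointing down it reaches from about 0.425 to 0.925 m from the base axis. Payload 6.8 kg.
Tool frame: the origin (TCP) lies between the finger pads; the fingertips stand 22 mm ahead of it and the grasp point (between the pads) lies 3 mm ahead of it (bot.tip_reach is the distance from the TCP to the fingertips, in m); z points along the fingers, x is the direction in which the jaws open and shut, and the axes are right-handed (so a half turn about z gives the same grasp; the last joint's range is limited). The gripper opens to 85 mm and grips with 20 to 120 N. Pads are 22 mm wide; open, the fingers measure 114 mm over their backs; the gripper's body (76 mm by 85 mm) begins 54 mm behind the grasp point. The pads swing forward as they close: fully open they stand 13 mm farther back than shut.
Start: joints at [-1.329, 0.477, 0.022, 1.555, -0.011, 1.109, -0.083], TCP at [0.231, 0.634, 0.253] pointing down, gripper open.
Joint ranges: [-2.96, 2.96], [-0.34, 2.1], [-1.41, 1.46], [0.24, 2.44], [-1.37, 4.51], [0.17, 1.92], [-2.96, 2.96]. Speed limits (rad/s): [2.39, 2.39, 3.14, 3.14, 3.14, 3.14, 3.14].

## Interface

Orientations are given as a unit quaternion [w, x, y, z].
In Python, from station import bot gives the robot as it stands.
- The arm moves only by the tool step_arm, never from a script. Its argument "targets" is a list of rows, each a list of 5 numbers: the shift along the tool's x, y, z in mm, then the turn about the tool's z in degrees, then the closure, from 0 (fully open) to 1 (shut). In form: [[dx, dy, dz, spin, jaw], ...]. A call has 1 to 20 rows; each row is the pose to reach, as a shift and turn from the pose commanded when the call began, along the tool's axes at that moment; what a row does not reach only later rows make up. A row lasts 1/12 s, in which the tool goes at most 41.7 mm and 7.16 degrees, less where a joint would pass 70% of its speed; a pose out of reach is approached as far as the arm can. A call with a gripper value outside its range is refused whole. The fingers move at their own pace and stop on an object; "newtons" is the grip in N (left out, the last holds). Time passes only in rows, so rows that repeat a pose let the fingers close. It gives the time, the measured TCP pose, the force and the opening at its end, in the units of the state.
- bot.get_obs(): the state, without advancing time (a new reading comes with each control period).
- bot.read_camera(name): name is "side" or "top"; returns a dict with "frame" (420x560x3 uint8, red, green, blue), "z_map" (420x560 float32, m along the optical axis (not along the pixel's ray), 0 where there is no reading), "fov_y" (degrees; the focal length in pixels is half the picture's height over the tangent of half this angle, whatever the lens; pixels are square), "cx", "cy" (the principal point, pixels), "R" (3x3) and "t" (3): a world point X has camera coordinates R X + t. Camera axes: x right, y down, z forward; pixel columns grow to the right and rows downward; lengths in m; the calibration is good to about 2 mm. A picture is of the moment at which its call begins.
- bot.hand_in(): hands the job in, once; it reports no verdict.
The state is a dict: "t": time; "q": joint angles; "joint_vel": joint speeds; "joint_torque": joint torques, N m; "eef_pos": TCP position; "tool_rot": TCP orientation; "contact_force": force on the tool from outside, world axes, zero at the start; "torque": the same for the moment, N m; "gripper_width": opening from 0.0 (shut) to 1.0 (fully open).
Only numpy, scipy, OpenCV 4.12 (cv2) and the standard library are available. Lean on these libraries where they do the work, as an engineer would, in place of code of your own. Each camera call takes 0.05 s, during which the arm holds its last target.

## Task

Fit the loose comb plate to the plate-burning jig: slide it flat along the rails, under the clamp bridge, with its grip bar trailing, until its two holes drop over the dowels and it lies fully home on the rails. Then crank the handwheel clockwise (seen from above) until you feel its stop, and back it off a quarter turn so that the plate is held captive but has room to grow when it gets hot. Let go of everything, and leave the other things on the bench where they are.

Things in the scene. Friction and masses are not known exactly. Their poses are not given: they have to be found in the camera images.
- comb_center (a point): Centre (half-way up) of the comb plate: loose bare metal plate, 130 mm wide (its x), 200 long (its y), 5 thick (z), about 0.4 kg, two rows of narrow lug slots. Round 16 mm holes at (x, y) = (-50, -55) and (50, 30) mm from here; upright grip bar across its -y end. Starts flat on the table right of the jig, its +y end roughly towards it. Axes: the plate's.
- comb_bar (a point): Centre of the plate's grip bar: 74 mm long (along the plate's x), 10 mm thick (along its y), 34 mm high, standing on the plate's top face. In the plate's frame it lies at (0, -85, +19.5) mm from comb_center. Its flat faces look along the plate's y. Axes: the plate's.
- jig_seat (a point): Point of the fixed burning jig (grey steel, 196 x 236 mm) where comb_center lies when home. Axes: z up, +y the way the plate slides in, x across. Two rails, 24 mm wide, 216 long, run along y at x = -50 and +50 mm; their tops are 2.5 mm below this point, 40 mm above the table. Between them is an open well.
- dowel_a (a point): Tip of the first dowel, at (-50, -55) mm in the jig's x, y from jig_seat. Bullet-nosed steel dowel, 14 mm thick, 8 mm high above the rail: straight for 3.8 mm, then tapering to a 6 mm tip. The plate has to ride over the tips before it can drop.
- dowel_b (a point): Tip of the second dowel, the same as the first, at (50, 30) mm in the jig's x, y from jig_seat, on the other rail.
- wheel_axis (a point): On the handwheel's upright axis at the height of the crank grip's middle (142 mm above the table); (0, 70) mm in the jig's x, y from jig_seat. Wheel rim 123 mm across, top 115 mm above the table; spindle end at most 132 mm. The wheel sits on the bridge, which crosses the rails at y = 46 to 94 mm from jig_seat, underside 32 mm above the rails, 148 mm clear between its posts.
- foot_face (a point): Centre of the lower face of the clamp foot, a 32 mm disc hanging under the middle of the bridge, on the wheel's axis. It is 20 mm above the rails when clamp_wheel reads 0 and goes down 8 mm a turn.
- crank_knob (a point): Middle of the crank grip: upright black round sleeve, 20 mm thick, 47 mm high (118 to 165 mm above the table), on the wheel's rim, 50 mm from the wheel's axis. It spins freely on its own pin, so it can be held and carried round.
- clamp_wheel (a joint): Turn of the handwheel, rad; 0 = foot fully up; grows clockwise seen from above, which lowers the foot. Light friction (about 1 N at the grip); stays where left; firm stop at 12.0, where the foot just bears on a plate that is home. Starts between 0 and 1.6. At 0 the crank grip lies in the jig's +x direction from the axis.
- tester: Bystander: hand-held cell tester, 145 x 68 x 42 mm, lying on the table; origin under its centre.
- tape: Bystander: roll of masking tape, 100 mm across, 25 mm high; origin under its centre.
- scraper: Bystander: scraper with wooden handle, 200 x 58 x 16 mm; origin under its centre.

How it is judged:
On the way, in this order (a step that is already met when the one before it is completed fails the run):
1. the comb plate lies fully home on the rails, over both dowels, the clamp not yet wound down (horizontal distance between comb_center and jig_seat below 0.003 m and z of comb_center in the frame of jig_seat between -0.0025 and 0.0018 m and angle between the y axis of comb_center and the y axis of jig_seat, either way round below 0.04 rad and angle between the z axis of comb_center and the z axis of jig_seat, either way round below 0.03 rad and y of comb_bar in the frame of jig_seat below 0 m and value of joint clamp_wheel below 9 rad), for 0.3 s.
2. the handwheel has been cranked to its stop with the plate home (horizontal distance between comb_center and jig_seat below 0.003 m and z of comb_center in the frame of jig_seat between -0.0025 and 0.0018 m and angle between the y axis of comb_center and the y axis of jig_seat, either way round below 0.04 rad and angle between the z axis of comb_center and the z axis of jig_seat, either way round below 0.03 rad and y of comb_bar in the frame of jig_seat below 0 m and value of joint clamp_wheel above 11.65 rad), for 0.05 s.
At the end, for the whole second after the job is handed in: The plate lies flat and fully home over both dowels (within 3 mm sideways and 1.8 mm in height of its seat, grip bar at the open end), the handwheel stands a quarter turn (1.57 rad, give or take 0.5) back from its stop and at rest, and the robot has let go (horizontal distance between comb_center and jig_seat below 0.003 m and z of comb_center in the frame of jig_seat between -0.0025 and 0.0018 m and angle between the y axis of comb_center and the y axis of jig_seat, either way round below 0.04 rad and angle between the z axis of comb_center and the z axis of jig_seat, either way round below 0.03 rad and y of comb_bar in the frame of jig_seat below 0 m and value of joint clamp_wheel between 9.9292 and 10.9292 rad and linear speed of comb below 0.01 m/s and not (velocity of joint clamp_wheel above 0.1 rad/s) and not (velocity of joint clamp_wheel below -0.1 rad/s) and contact force between the fingers and anything else below 0.5 N); the robot touches nothing.
It fails at once if the tester is disturbed (moved more than 30 mm) (distance of tester from where it was at the start of the episode above 0.03 m).
It fails at once if the tape is disturbed (moved more than 30 mm) (distance of tape from where it was at the start of the episode above 0.03 m).
It fails at once if the scraper is disturbed (moved more than 30 mm) (distance of scraper from where it was at the start of the episode above 0.03 m).
It also fails if it takes over 64 s, if anything falls off the work surface, if the arm or the gripper's body presses on something with over 40 N, if the wrist force passes 120 N, or if a joint passes its speed limit or range.

## Working session

There is one attempt and no reset: what is moved stays moved. The work goes in short steps, Python scripts to look and compute and a tool call to move; the robot and the scene stay as the last step left them, time stands still between calls to the robot, and variables do not carry over. Pictures are saved under pics/ and viewed, and the job is handed in when it is done.

Besides the shell and the picture viewer there is one more tool, called after "Emit:" as name([rows], argument=value, ...), one row to a line, values as JSON. step_arm: Moves the arm, as the interface text tells. Its arguments: {"type":"object","properties":{"targets":{"type":"array"},"newtons":{"type":"number"}},"required":["targets"]}

```bash
ls; mkdir -p pics; python3 - <<'E'
from station import bot
import cv2, numpy as np
o=bot.get_obs(); print({k:np.round(v,3).tolist() for k,v in o.items()}, bot.tip_reach)
for n in("side","top"):
    c=bot.read_camera(n); np.savez(f"{n}0.npz",**c)
    cv2.imwrite(f"pics/{n}0.png",cv2.cvtColor(c["frame"],cv2.COLOR_RGB2BGR))
    print(n,c["fov_y"],c["cx"],c["cy"],np.round(c["R"],4).tolist(),c["t"], (-c["R"].T@c["t"]))
E
```

```text
pics
{'t': 0.0, 'q': [-1.329, 0.478, 0.022, 1.556, -0.012, 1.109, -0.083], 'joint_vel': [0.0, 0.002, -0.001, 0.0, -0.0, 0.002, -0.002], 'joint_torque': [-0.0, -59.646, 1.608, -28.119, 0.012, 0.01, -0.0], 'eef_pos': [0.231, 0.634, 0.252], 'tool_rot': [0.001, 0.819, 0.573, -0.001], 'contact_force': [0.314, -0.148, 0.095], 'torque': [-0.003, 0.064, -0.066], 'gripper_width': 1.001} 0.022
side 43.4141101972419 287.7791538251531 212.9902345212726 [[-0.9939, -0.1075, 0.0247], [-0.0702, 0.4439, -0.8933], [0.0851, -0.8896, -0.4487]] [0.5366558  0.1402238  1.12399151] [0.4475571  0.99537257 0.61639693]
top 48.161896217453304 285.0075364770722 200.1993984539256 [[-0.0122, -0.9995, -0.0283], [-0.9853, 0.0168, -0.1699], [0.1703, 0.0258, -0.9851]] [0.04385917 0.53043042 1.20695775] [0.31768778 0.00378407 1.28026842]
```

View pics/side0.png

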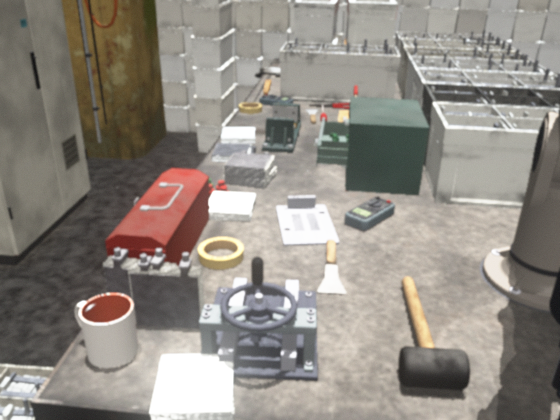

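View pics/top0.png

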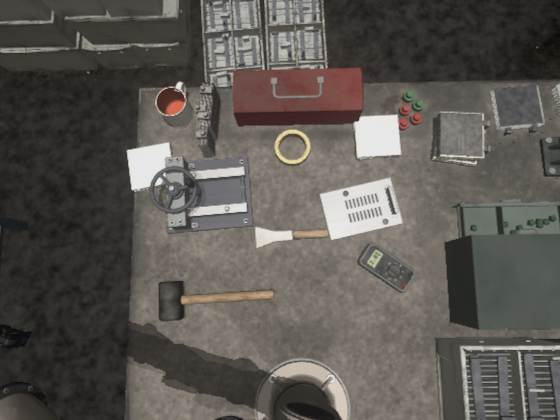

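The side view shows the plate at (307,225) with its grip bar at (301,201), and the jig at (262,325). In the top view the plate is at (361,208) with the bar at (393,199), the jig at (208,193), and the scraper blade and handle lie between them at (290,236). Next I'll zoom in to measure.

```bash
cat > h.py <<'E'
import numpy as np, cv2
def f(c): return c["frame"].shape[0]/2/np.tan(np.radians(float(c["fov_y"]))/2)
def ray(c,u,v,z):
    R=c["R"];t=c["t"];o=-R.T@t
    d=R.T@np.array([(u-c["cx"])/f(c),(v-c["cy"])/f(c),1.0])
    return o+d*(z-o[2])/d[2]
def proj(c,X):
    p=c["R"]@np.asarray(X,float)+c["t"]; return np.array([c["cx"]+f(c)*p[0]/p[2],c["cy"]+f(c)*p[1]/p[2]])
def crop(c,x0,y0,w,h,s,fn):
    im=cv2.cvtColor(c["frame"],cv2.COLOR_RGB2BGR)[y0:y0+h,x0:x0+w]
    cv2.imwrite(fn,cv2.resize(im,None,fx=s,fy=s,interpolation=cv2.INTER_CUBIC))
E
python3 - <<'E'
from h import *
t=dict(np.load("top0.npz")); s=dict(np.load("side0.npz"))
crop(t,120,140,140,105,5.6,"pics/tj.png"); crop(t,240,160,180,135,4.4,"pics/tp.png")
crop(s,190,250,140,130,4.5,"pics/sj.png")
print(t["z_map"].min(),t["z_map"].max(), t["z_map"].dtype)
E
```

```text
0.0 2.2379363 float32
```

View pics/tj.png

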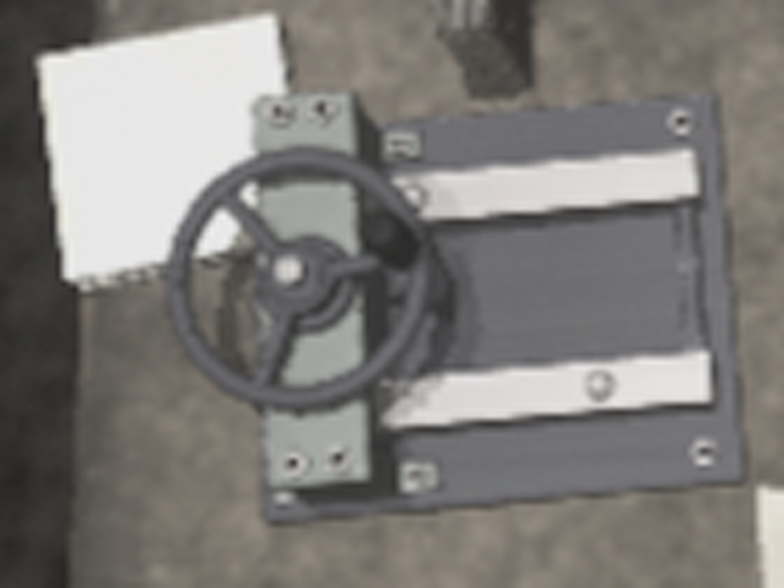

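View pics/tp.png

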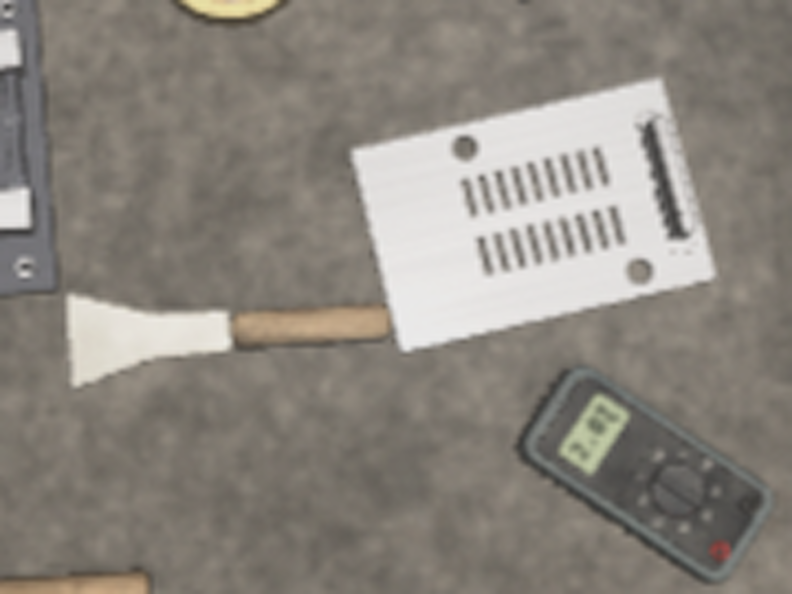

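View pics/sj.png

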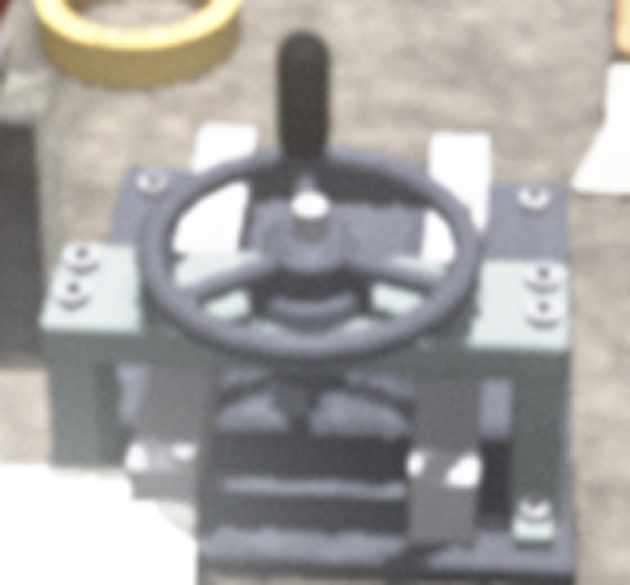

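```bash
cat > m.py <<'E'
from h import *
def white(c,box,th=190):
    x0,y0,x1,y1=box; m=np.zeros(c["frame"].shape[:2],np.uint8)
    fr=c["frame"][y0:y1,x0:x1].astype(int)
    m[y0:y1,x0:x1]=((fr.min(2)>th)&(fr.max(2)-fr.min(2)<25))*255
    return m
def rect(c,box,z,th=190):
    m=white(c,box,th); cs,_=cv2.findContours(m,cv2.RETR_EXTERNAL,cv2.CHAIN_APPROX_NONE)
    k=max(cs,key=cv2.contourArea)
    P=np.array([ray(c,u,v,z)[:2] for u,v in k[:,0]],np.float32)
    r=cv2.minAreaRect(P); return r,cv2.boxPoints(r)
E
python3 - <<'E'
from m import *
t=dict(np.load("top0.npz")); s=dict(np.load("side0.npz"))
np.set_printoptions(precision=4,suppress=True)
for th in(160,180,200):
  print("plate top",rect(t,(316,170,406,242),.005,th)[0])
  print("plate side",rect(s,(270,200,345,250),.005,th)[0])
print("top crop holes",[ray(t,240+u/4.4,160+v/4.4,.005)[:2] for u,v in((465,147),(640,270))])
print("bar top",[ray(t,240+u/4.4,160+v/4.4,.039)[:2] for u,v in((648,120),(680,235))])
# rails
for nm,b in(("hi",(188,164,246,182)),("lo",(185,200,250,218))):
  print(nm,rect(t,b,.040,170))
print("dowels",[ray(t,120+u/5.6,140+v/5.6,.048)[:2] for u,v in((413,195),(600,383))])
print("spindle",ray(t,120+287/5.6,140+268/5.6,.13)[:2], ray(s,190+310/4.5,250+207/4.5,.13)[:2])
print("knobtop side",ray(s,190+303/4.5,250+42/4.5,.165)[:2])
E
```

```text
plate top ((0.5128650665283203, -0.16926336288452148), (0.13082996010780334, 0.20101118087768555), 12.46042537689209)
plate side ((0.5019523501396179, -0.17436152696609497), (0.20212490856647491, 0.264773964881897), 7.899991512298584)
plate top ((0.5125526189804077, -0.16929426789283752), (0.12953053414821625, 0.19961370527744293), 12.4598970413208)
plate side ((0.5038407444953918, -0.17357754707336426), (0.19816844165325165, 0.26374003291130066), 7.899990081787109)
plate top ((0.5121850371360779, -0.16879388689994812), (0.12811018526554108, 0.19843050837516785), 12.459444046020508)
plate side ((0.5136643648147583, -0.17435769736766815), (0.13885076344013214, 0.21259331703186035), 12.445677757263184)
top crop holes [array([ 0.5542, -0.13  ]), array([ 0.4751, -0.2351])]
bar top [array([ 0.5627, -0.238 ]), array([ 0.4917, -0.2537])]
hi (((0.610901951789856, 0.21431025862693787), (0.02241780422627926, 0.13150526583194733), 4.091367244720459), array([[0.595 , 0.2791],
       [0.6044, 0.1479],
       [0.6268, 0.1495],
       [0.6174, 0.2807]], dtype=float32))
lo (((0.5106421709060669, 0.21625031530857086), (0.022591708227992058, 0.15218035876750946), 4.007604122161865), array([[0.4941, 0.2914],
       [0.5047, 0.1396],
       [0.5272, 0.1411],
       [0.5166, 0.2929]], dtype=float32))
dowels [array([0.6045, 0.2819]), array([0.5112, 0.1905])]
spindle [0.5529 0.3196] [0.5534 0.3252]
knobtop side [0.564  0.2743]
```

```bash
cat > g.py <<'E'
from h import *
from station import bot
from scipy.spatial.transform import Rotation as Ro
def rows(pts,cur=None):
    """pts: (x,y,z[m],yaw of tool x deg) -> dx,dy,dz mm, spin"""
    o=bot.get_obs(); w,x,y,z=o["tool_rot"]; R=Ro.from_quat([x,y,z,w]).as_matrix(); p=o["eef_pos"]
    yaw=np.degrees(np.arctan2(R[1,0],R[0,0])); print("t",round(float(o["t"]),2),"p",np.round(p,4),"yaw",round(yaw,2),"F",np.round(o["contact_force"],1),"T",np.round(o["torque"],2),"w",round(float(o["gripper_width"]),3),"tilt",np.round(R[:2,2],4))
    for q in pts:
        d=R.T@(np.array(q[:3])-p)*1000; s=-((q[3]-yaw+180)%360-180)
        print(np.round(d,1),round(s,1))
E
python3 - <<'E'
from g import *
rows([(.47,.2,.25,102.5),(.5307,-.2526,.2,102.5),(.5307,-.2526,.1,102.5)])
E
```

```text
t 0.1 p [0.2312 0.6337 0.2524] yaw 69.96 F [ 0.5  0.9 -0.1] T [-0.02 -0.03 -0.01] w 1.0 tilt [-0.0004 -0.0016]
[-325.5  373.     3. ] -32.5
[-729.9  585.1   53.7] -32.5
[-729.7  585.1  153.7] -32.5
```

Emit:
step_arm([
  [-326, 373, 3, -32.5, 0.0],
  [-326, 373, 3, -32.5, 0.0],
  [-326, 373, 3, -32.5, 0.0],
  [-326, 373, 3, -32.5, 0.0],
  [-326, 373, 3, -32.5, 0.0],
  [-326, 373, 3, -32.5, 0.0],
  [-326, 373, 3, -32.5, 0.0],
  [-326, 373, 3, -32.5, 0.0],
  [-326, 373, 3, -32.5, 0.0],
  [-326, 373, 3, -32.5, 0.0],
  [-326, 373, 3, -32.5, 0.0],
  [-326, 373, 3, -32.5, 0.0],
  [-730, 585, 54, -32.5, 0.0],
  [-730, 585, 54, -32.5, 0.0],
  [-730, 585, 54, -32.5, 0.0],
  [-730, 585, 54, -32.5, 0.0],
  [-730, 585, 54, -32.5, 0.0],
  [-730, 585, 54, -32.5, 0.0],
  [-730, 585, 54, -32.5, 0.0],
  [-730, 585, 54, -32.5, 0.0],
])

```text
t: 1.77
eef_pos: [0.5137, -0.1302, 0.213]
tool_rot: [-0.0, 0.626, 0.78, 0.0]
contact_force: [0.2, 0.1, -0.8]
gripper_width: 0.998
```

```bash
python3 - <<'E'
from g import *
rows([(.5307,-.2526,.1,102.5),(.5307,-.2526,.033,102.5)])
E
```

```text
t 1.77 p [ 0.5137 -0.1302  0.213 ] yaw 102.47 F [ 0.2  0.1 -0.8] T [ 0.02 -0.01 -0.  ] w 0.998 tilt [-0.0001  0.0001]
[-123.2   -9.9  112.9] -0.0
[-123.2   -9.9  179.9] -0.0
```

Emit:
step_arm([
  [-123, -10, 113, 0, 0.0],
  [-123, -10, 113, 0, 0.0],
  [-123, -10, 113, 0, 0.0],
  [-123, -10, 113, 0, 0.0],
  [-123, -10, 113, 0, 0.0],
  [-123, -10, 113, 0, 0.0],
  [-123, -10, 113, 0, 0.0],
])

```text
t: 2.35
eef_pos: [0.5308, -0.2499, 0.1001]
tool_rot: [-0.0, 0.626, 0.78, 0.0]
contact_force: [1.4, 0.0, -0.1]
gripper_width: 1.0
```

```bash
python3 - <<'E'
from g import *
rows([(.5307,-.2526,.1,102.5),(.5307,-.2526,.033,102.5)])
for n in("side","top"):
    c=bot.read_camera(n); np.savez(f"{n}1.npz",**c)
    print(proj(c,[.5307,-.2526,.022]))
    crop(c,*((220,130,180,135) if n=="side" else (300,130,180,135)),4.4,f"pics/{n}1.png")
E
```

```text
t 2.35 p [ 0.5308 -0.2499  0.1001] yaw 102.46 F [ 1.4  0.  -0.1] T [ 0.01 -0.02 -0.02] w 1.0 tilt [-0.0007  0.0007]
[-2.6 -0.7  0.1] -0.0
[-2.6 -0.6 67.1] -0.0
[301.8441497  202.00905288]
[392.10582454 200.02937243]
```

View pics/side1.png

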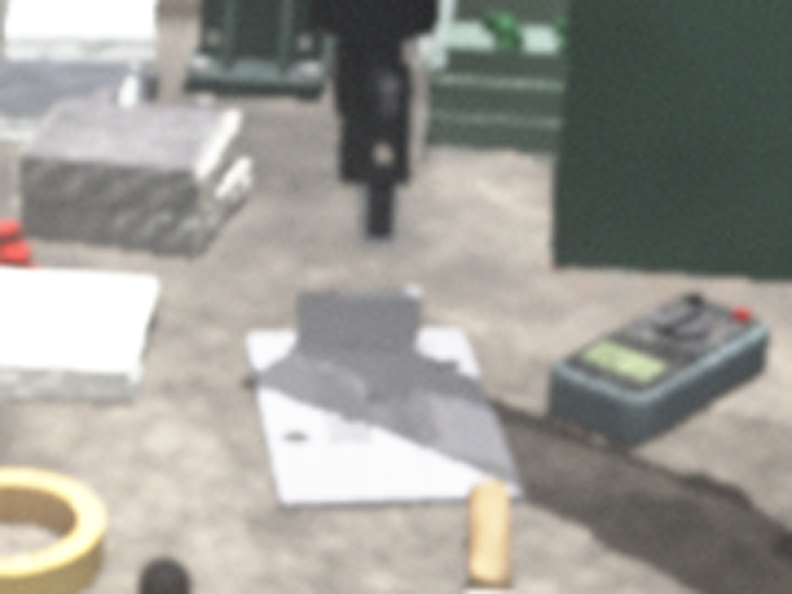

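View pics/top1.png

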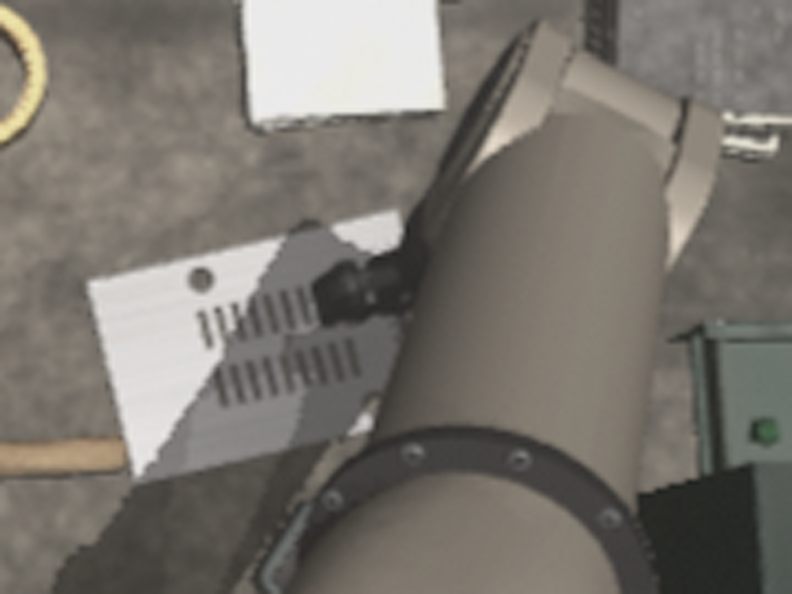

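Side view: the bar is centred at (301.8,202.7), against a predicted (301.8,202.0), with the fingers straight above it. I'll descend and grip.

Emit:
step_arm([
  [-1, 0, 35, 0, 0.0],
  [-1, 0, 67, 0, 0.0],
  [-1, 0, 67, 0, 0.0],
  [-1, 0, 67, 0, 0.0],
])

```text
t: 2.78
eef_pos: [0.5307, -0.25, 0.0334]
tool_rot: [-0.001, 0.626, 0.78, -0.0]
contact_force: [0.1, -0.2, 1.2]
gripper_width: 1.001
```

Emit:
step_arm([
  [0, 0, 0, 0, 1.0],
  [0, 0, 0, 0, 1.0],
  [0, 0, 0, 0, 1.0],
  [0, 0, 0, 0, 1.0],
  [0, 0, 0, 0, 1.0],
  [0, 0, 0, 0, 1.0],
  [0, 0, 0, 0, 1.0],
  [0, 0, 0, 0, 1.0],
], newtons=90)

```text
t: 3.45
eef_pos: [0.5314, -0.2518, 0.034]
tool_rot: [0.0, 0.626, 0.78, 0.0]
contact_force: [-1.5, 1.2, 5.4]
gripper_width: 0.101
```

Emit:
step_arm([
  [0, 0, -25, 0, 1.0],
  [0, 0, -50, 0, 1.0],
  [0, 0, -75, 4, 1.0],
  [0, 0, -75, 8.4, 1.0],
  [0, 0, -75, 8.4, 1.0],
  [0, 0, -75, 8.4, 1.0],
])

```text
t: 3.95
eef_pos: [0.5304, -0.2511, 0.1076]
tool_rot: [-0.001, 0.681, 0.733, -0.0]
contact_force: [0.3, -0.7, -4.2]
gripper_width: 0.099
```

```bash
python3 - <<'E'
from g import *
S=np.array([.5575,.249]);a=np.radians(4.05);R2=np.array([[np.cos(a),-np.sin(a)],[np.sin(a),np.cos(a)]])
b=S+R2@[0,-.085-.18]; rows([(*b,.1,94.05)])
for n in("side","top"):
    c=bot.read_camera(n); np.savez(f"{n}2.npz",**c)
    crop(c,*((220,130,180,135) if n=="side" else (270,130,180,135)),4.4,f"pics/{n}2.png")
E
```

```text
t 3.95 p [ 0.5304 -0.2511  0.1076] yaw 94.2 F [ 0.3 -0.7 -4.2] T [-0.25  0.03 -0.01] w 0.099 tilt [-0.0015  0.0003]
[231.7  63.    7.6] 0.2
```

View pics/side2.png

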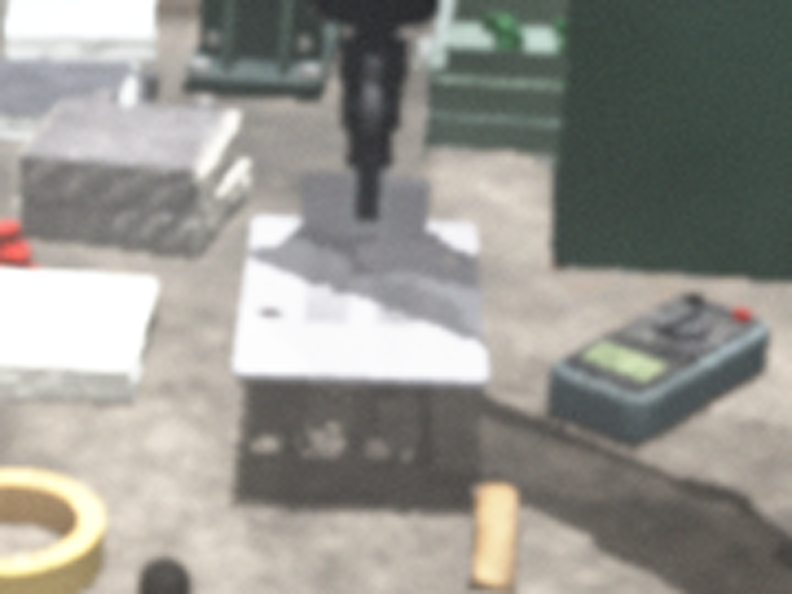

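View pics/top2.png

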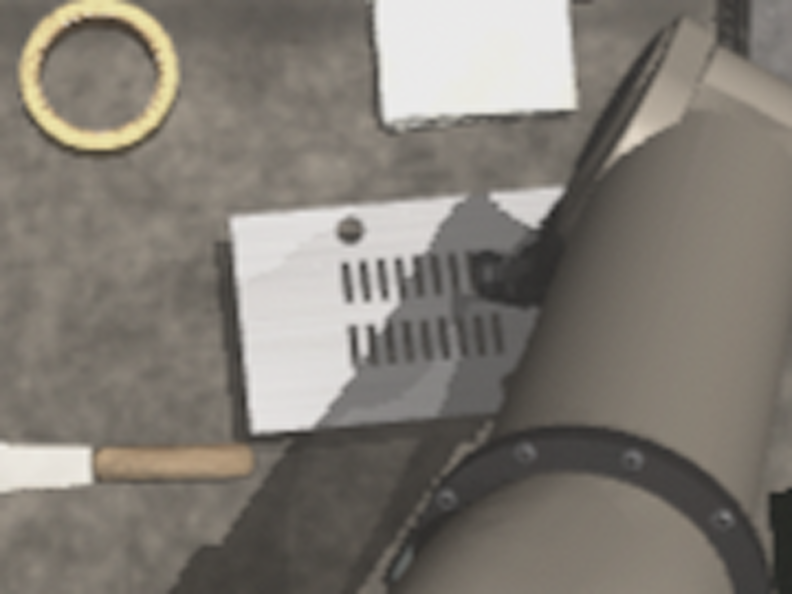

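```bash
cat >> h.py <<'E'
def tri(c1,uv1,c2,uv2):
    P=[np.array([[f(c),0,c["cx"]],[0,f(c),c["cy"]],[0,0,1.]])@np.c_[c["R"],c["t"]] for c in(c1,c2)]
    X=cv2.triangulatePoints(P[0],P[1],np.array(uv1,float).T,np.array(uv2,float).T); return (X[:3]/X[3]).T
E
python3 - <<'E'
from h import *
np.set_printoptions(precision=4,suppress=True)
t=dict(np.load("top2.npz")); s=dict(np.load("side2.npz"))
print(tri(s,[(273.4,215.2),(330.7,216.8),(220+270/4.4,130+312/4.4)],t,[(322.3,178.9),(327.3,228.6),(270+350/4.4,130+229/4.4)]))
# top rays at z=.0786
print([ray(t,*p,.0786) for p in((322.3,178.9),(327.3,228.6),(270+350/4.4,130+229/4.4))])
# rail/jig triangulated check in initial
t=dict(np.load("top0.npz")); s=dict(np.load("side0.npz"))
print("plate front corners", tri(s,[(220+283/4.4,130+500/4.4),(220+521/4.4,130+494/4.4)],t,[(240+352/4.4,160+149/4.4),(240+405/4.4,160+350/4.4)]))
E
```

```text
[[ 0.5813 -0.063   0.0743]
 [ 0.4511 -0.0725  0.0756]
 [ 0.5712 -0.1335  0.0778]]
[array([ 0.5801, -0.0628,  0.0786]), array([ 0.4497, -0.0723,  0.0786]), array([ 0.5705, -0.1334,  0.0786])]
plate front corners [[ 0.5545 -0.0595  0.0043]
 [ 0.4292 -0.0892  0.0017]]
```

```bash
cat > j.py <<'E'
from g import *
S=np.array([.5573,.249]);a=np.radians(4.05);R2=np.array([[np.cos(a),-np.sin(a)],[np.sin(a),np.cos(a)]])
off=np.array([.0018,.001])
def tcp(yj,z,xj=0): return (*(S+R2@[xj,-.085+yj]+off),z,94.05)
E
python3 - <<'E'
from j import *
rows([tcp(-.18,.1076),tcp(-.18,.0855)])
E
```

```text
t 4.05 p [ 0.53  -0.251  0.107] yaw 94.19 F [-0.3  0.1 -3.8] T [-0.32 -0.04 -0.03] w 0.1 tilt [-0.0027  0.0008]
[232.5  65.   -0.6] 0.1
[232.5  65.   21.5] 0.1
```

Emit:
step_arm([
  [30, 8, 0, 0, 1.0],
  [60, 17, 0, 0, 1.0],
  [90, 25, 0, 0, 1.0],
  [120, 33, 0, 0, 1.0],
  [150, 42, 0, 0, 1.0],
  [180, 50, 0, 0, 1.0],
  [210, 58, 0, 0, 1.0],
  [232, 65, 10, 0, 1.0],
  [232, 65, 21, 0, 1.0],
  [232, 65, 21, 0, 1.0],
  [232, 65, 21, 0, 1.0],
])

```text
t: 4.97
eef_pos: [0.578, -0.0164, 0.0859]
tool_rot: [-0.001, 0.681, 0.732, -0.002]
contact_force: [0.7, -1.1, -3.4]
gripper_width: 0.1
```

```bash
python3 - <<'E'
from j import *
rows([tcp(-.18,.0855)])
for n in("side","top"):
    c=bot.read_camera(n); np.savez(f"{n}3.npz",**c)
    crop(c,*((190,220,150,150) if n=="side" else (130,130,180,135)),*((4,) if n=="side" else (4.4,)),f"pics/{n}3.png")
E
```

```text
t 4.97 p [ 0.578  -0.0164  0.0859] yaw 94.09 F [ 0.7 -1.1 -3.4] T [-0.3  -0.    0.05] w 0.1 tilt [-0.0037 -0.0011]
[ 2.  -0.   0.4] 0.0
```

View pics/side3.png

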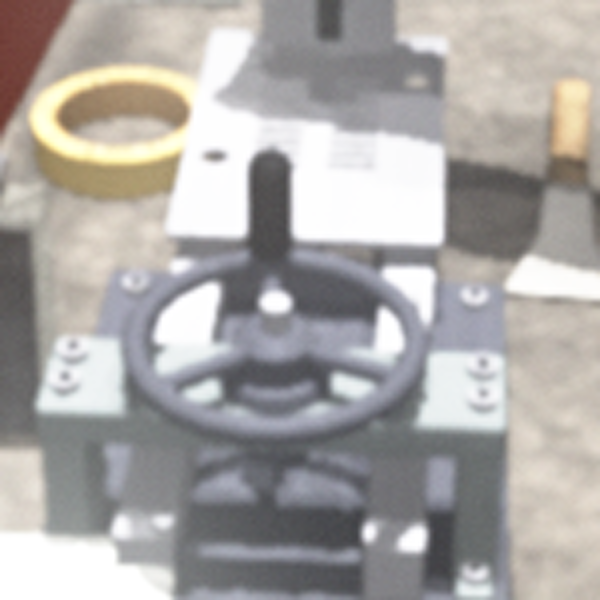

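View pics/top3.png

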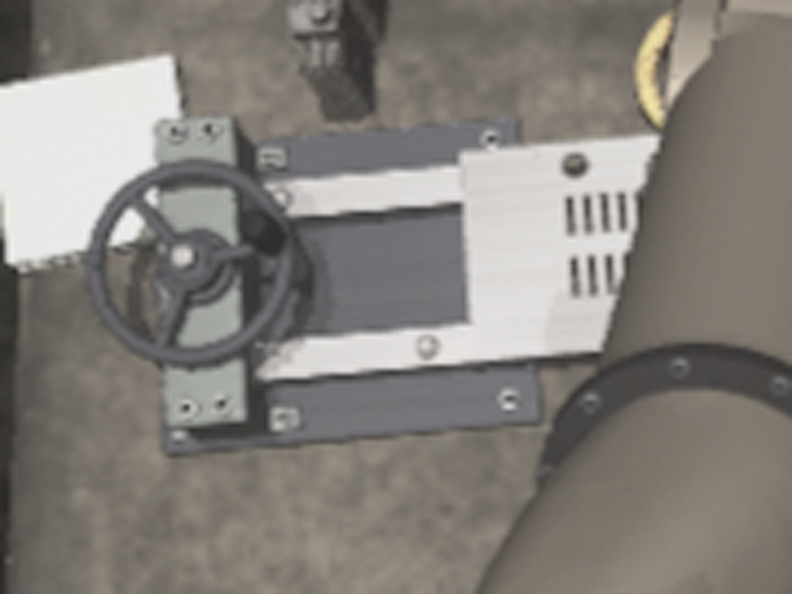

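```bash
python3 - <<'E'
from j import *
np.set_printoptions(precision=4,suppress=True)
t=dict(np.load("top3.npz"))
zt=.0855-.029
pp=lambda u,v:(130+u/4.4,130+v/4.4)
J=lambda X:R2.T@(X[:2]-S)
print("hole b",J(ray(t,*pp(574,164),zt)),"expect (.05,.03-.182)")
print("corners",J(ray(t,*pp(460,152),zt)),J(ray(t,*pp(471,372),zt)))
print("dowels",J(ray(t,*pp(283,198),.047)),J(ray(t,*pp(428,346),.047)))
g=cv2.cvtColor(t["frame"],cv2.COLOR_RGB2GRAY)
crop(t,180,160,90,60,8,"pics/z3.png")
E
```

```text
hole b [ 0.0519 -0.1525] expect (.05,.03-.182)
corners [ 0.0657 -0.0835] [-0.0703 -0.0814]
dowels [0.049  0.0282] [-0.0507 -0.0552]
```

View pics/z3.png

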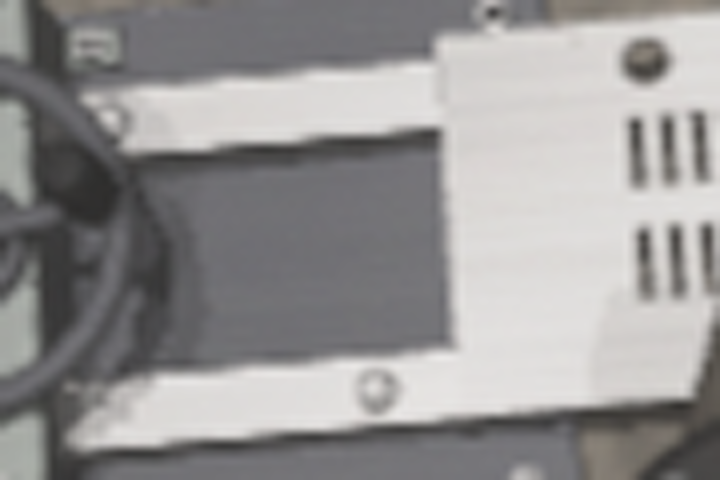

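```bash
python3 - <<'E'
from j import *
np.set_printoptions(precision=4,suppress=True)
t=dict(np.load("top3.npz"));g=cv2.cvtColor(t["frame"],cv2.COLOR_RGB2GRAY).astype(np.float32)
J=lambda X:R2.T@(X[:2]-S)
# sample profiles across jig at several y, at z=.04
def prof(ys,z,xs):
    out=[]
    for y in ys:
        uv=np.array([proj(t,[*(S+R2@[x,y]),z]) for x in xs],np.float32)
        out.append(cv2.remap(g,uv[:,0][None],uv[:,1][None],cv2.INTER_LINEAR)[0])
    return np.mean(out,0)
def edges(p,xs):
    d=np.gradient(p); 
    return [(round(xs[i]*1000,1),round(float(d[i]),1)) for i in range(2,len(d)-2) if abs(d[i])>4 and abs(d[i])==max(abs(d[i-2:i+3]))]
xs=np.arange(-.085,.0851,.0005)
print("rails",edges(prof(np.arange(-.035,.0,.004),.04,xs),xs))
print("plate edge",edges(prof(np.arange(-.16,-.09,.004),.0565,xs),xs))
E
```

```text
rails [(np.float64(-66.0), -4.3), (np.float64(-60.5), 20.0), (np.float64(-37.5), -11.4), (np.float64(39.5), 17.4), (np.float64(62.5), -10.4)]
plate edge [(np.float64(-63.0), 17.3), (np.float64(67.0), -7.8)]
```

```bash
python3 - <<'E'
from j import *
rows([tcp(-.18,.0855,-.0015),tcp(-.08,.0855,-.0015),tcp(-.0,.0855,-.0015)])
E
```

```text
t 5.07 p [ 0.5791 -0.0174  0.0872] yaw 93.95 F [ 0.1  0.  -4. ] T [-0.33 -0.04 -0.02] w 0.098 tilt [-0.0008 -0.001 ]
[ 3.2 -2.5  1.7] -0.1
[103.1  -2.7   1.6] -0.1
[183.1  -2.9   1.5] -0.1
```

Emit:
step_arm([
  [10, -2, 2, 0, 1.0],
  [20, -2, 2, 0, 1.0],
  [30, -2, 2, 0, 1.0],
  [40, -2, 2, 0, 1.0],
  [50, -2, 2, 0, 1.0],
  [60, -2, 2, 0, 1.0],
  [70, -2, 2, 0, 1.0],
  [80, -2, 2, 0, 1.0],
  [90, -2, 2, 0, 1.0],
  [100, -2, 2, 0, 1.0],
  [100, -2, 2, 0, 1.0],
])

```text
t: 5.98
eef_pos: [0.5702, 0.0875, 0.0851]
tool_rot: [-0.001, 0.68, 0.733, 0.0]
contact_force: [0.7, 0.6, -3.9]
gripper_width: 0.093
```

```bash
python3 - <<'E'
from j import *
for n in("side","top"):
    c=bot.read_camera(n); np.savez(f"{n}4.npz",**c)
    crop(c,*((190,220,150,150) if n=="side" else (130,130,180,135)),*((4,) if n=="side" else (4.4,)),f"pics/{n}4.png")
rows([tcp(-.08,.0855,-.0015),tcp(-.0,.0855,-.0015)])
E
```

```text
t 6.08 p [0.5703 0.0845 0.0852] yaw 94.11 F [-0.4 -1.1 -3.7] T [-0.36 -0.06  0.01] w 0.102 tilt [-0.0001 -0.0002]
[ 0.9 -1.  -0.3] 0.1
[80.9 -0.9 -0.3] 0.1
```

View pics/side4.png

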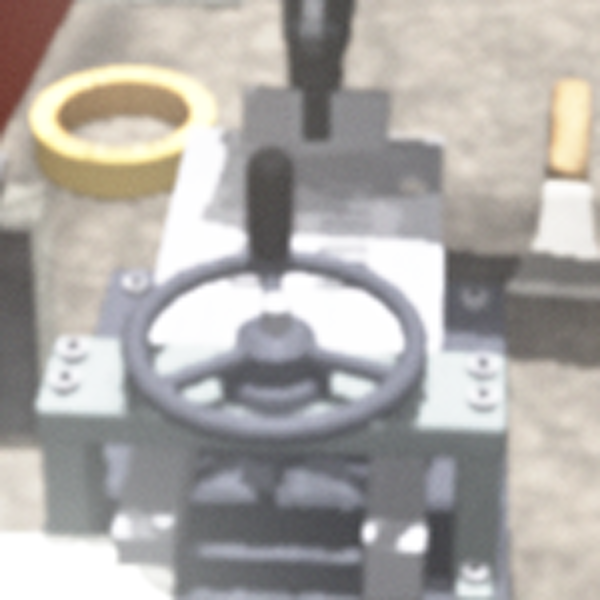

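View pics/top4.png

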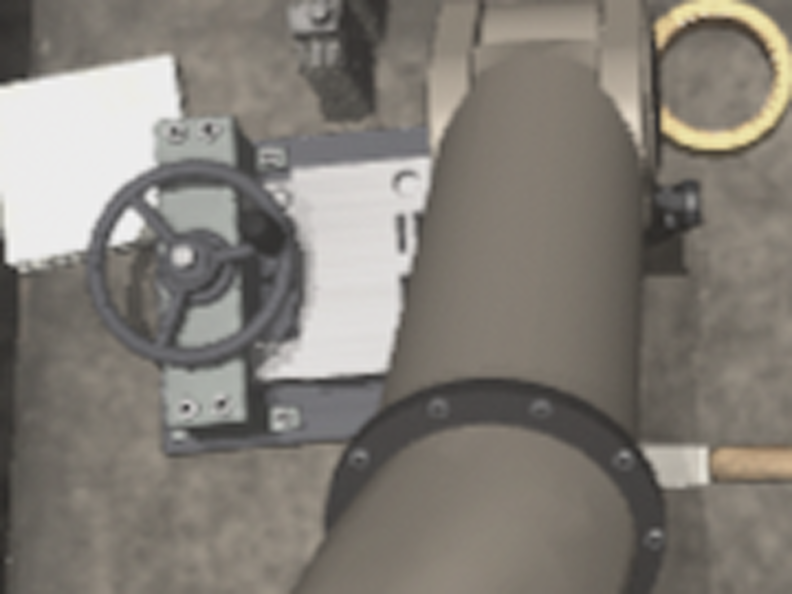

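```bash
python3 - <<'E'
from j import *
np.set_printoptions(precision=4,suppress=True)
t=dict(np.load("top4.npz"));g=cv2.cvtColor(t["frame"],cv2.COLOR_RGB2GRAY).astype(np.float32)
J=lambda X:R2.T@(X[:2]-S)
print("hole",J(ray(t,130+405/4.4,130+182/4.4,.0555)), "corner",J(ray(t,130+290/4.4,130+168/4.4,.0545)))
xs=np.arange(-.085,.0851,.0005); P=[]
for y in np.arange(-.04,-.01,.004):
    uv=np.array([proj(t,[*(S+R2@[x,y]),.055]) for x in xs],np.float32)
    P.append(cv2.remap(g,uv[:,0][None],uv[:,1][None],cv2.INTER_LINEAR)[0])
d=np.gradient(np.mean(P,0)); print([(round(xs[i]*1e3,1),round(float(d[i]),1)) for i in range(len(d)) if abs(d[i])>5])
E
```

```text
hole [ 0.0502 -0.0487] corner [0.0656 0.0214]
[(np.float64(-66.0), 5.7), (np.float64(-65.5), 9.5), (np.float64(-65.0), 11.6), (np.float64(-64.5), 12.2), (np.float64(-64.0), 12.2), (np.float64(-63.5), 10.9), (np.float64(-63.0), 8.2), (np.float64(-62.5), 5.6), (np.float64(64.0), -5.9), (np.float64(64.5), -7.8), (np.float64(65.0), -8.9), (np.float64(65.5), -9.3), (np.float64(66.0), -9.5), (np.float64(66.5), -9.3), (np.float64(67.0), -8.8), (np.float64(67.5), -7.8), (np.float64(68.0), -6.8), (np.float64(68.5), -5.8)]
```

Emit:
step_arm([
  [10, 0, 0, 0, 1.0],
  [20, 0, 0, 0, 1.0],
  [30, 0, 0, 0, 1.0],
  [40, 0, 0, 0, 1.0],
  [50, 0, 0, 0, 1.0],
  [60, 0, 0, 0, 1.0],
  [68, 0, 0, 0, 1.0],
  [74, 0, 0, 0, 1.0],
  [78, 0, 0, 0, 1.0],
  [78, 0, 0, 0, 1.0],
  [78, 0, 0, 0, 1.0],
  [78, 0, 0, 0, 1.0],
])

```text
t: 7.08
eef_pos: [0.565, 0.1611, 0.0853]
tool_rot: [0.0, 0.682, 0.731, -0.0]
contact_force: [0.0, -0.4, -4.4]
gripper_width: 0.1
```

```bash
python3 - <<'E'
from j import *
np.set_printoptions(precision=4,suppress=True)
for n in("side","top"):
    c=bot.read_camera(n); np.savez(f"{n}5.npz",**c)
    crop(c,*((190,220,150,150) if n=="side" else (130,130,180,135)),*((4,) if n=="side" else (4.4,)),f"pics/{n}5.png")
rows([tcp(-.0,.0855,-.0015)])
E
```

```text
t 7.18 p [0.565  0.1611 0.0853] yaw 93.99 F [-0.6  0.6 -5.3] T [-0.27 -0.01 -0.02] w 0.104 tilt [ 0.     -0.0004]
[ 4.1 -1.1 -0.2] -0.1
```

View pics/side5.png

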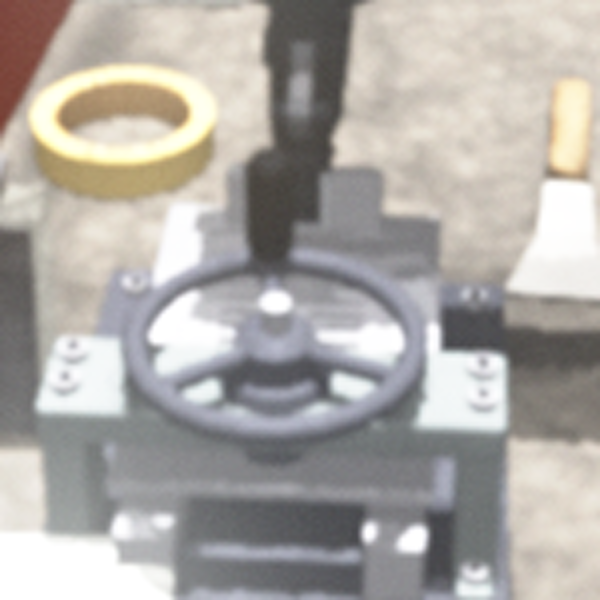

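View pics/top5.png

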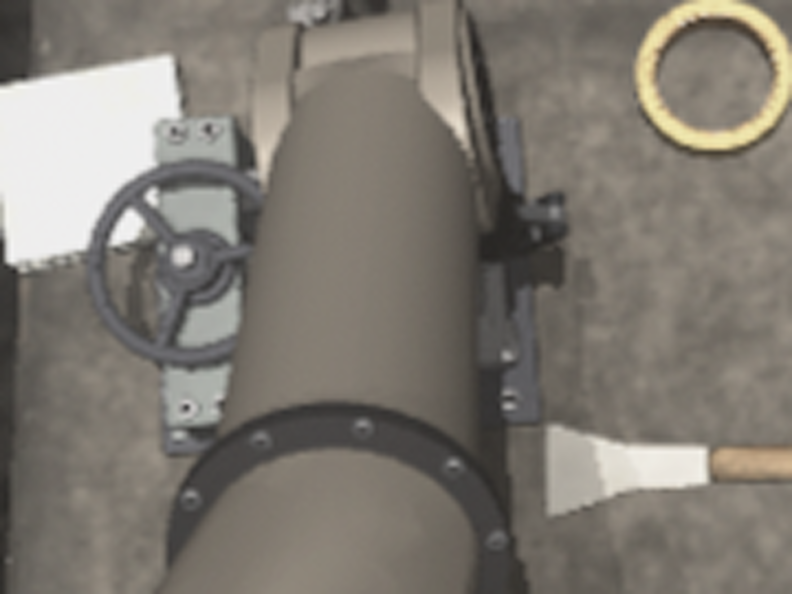

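Both holes should now be over the dowels; the top view is blocked by the arm. I'll lower in small steps and watch the force.

Emit:
step_arm([
  [0, 0, 2, 0, 1.0],
  [0, 0, 4, 0, 1.0],
  [0, 0, 6, 0, 1.0],
  [0, 0, 6, 0, 1.0],
  [0, 0, 6, 0, 1.0],
])

```text
t: 7.6
eef_pos: [0.5652, 0.1624, 0.0795]
tool_rot: [-0.0, 0.682, 0.732, 0.0]
contact_force: [-1.3, 1.1, -2.3]
gripper_width: 0.097
```

```bash
python3 - <<'E'
from j import *
rows([tcp(-.0,.074,-.0015)])
E
```

```text
t 7.6 p [0.5652 0.1624 0.0795] yaw 94.07 F [-1.3  1.1 -2.3] T [0.25 0.01 0.02] w 0.097 tilt [0.0005 0.0007]
[ 2.8 -1.4  5.5] 0.0
```

```bash
python3 - <<'E'
from j import *
np.set_printoptions(precision=4,suppress=True)
c=bot.read_camera("side"); np.savez("side6.npz",**c)
crop(c,215,255,90,100,6,"pics/side6.png")
S2=S+R2@[.0005,-.0005]
for n,p in (("a",(-.05,-.055,.045)),("b",(.05,.03,.045)),("frontL",(.065,.1,.045)),("frontR",(-.065,.1,.045)),("railendL",(.062,.108,.04)),("railR",(-.062,.108,.04)),("rail50",(-.038,.108,.04))):
    u=proj(c,[*(S2+R2@p[:2]),p[2]]); print(n,np.round(u,1),np.round((u-[215,255])*6))
E
```

```text
a [292.4 293.1] [465. 228.]
b [232.7 319.5] [106. 387.]
frontL [217.6 346.7] [ 16. 550.]
frontR [299.  350.3] [504. 572.]
railendL [218.8 352.6] [ 23. 586.]
railR [296.9 356.1] [491. 607.]
rail50 [281.7 355.4] [400. 603.]
```

View pics/side6.png

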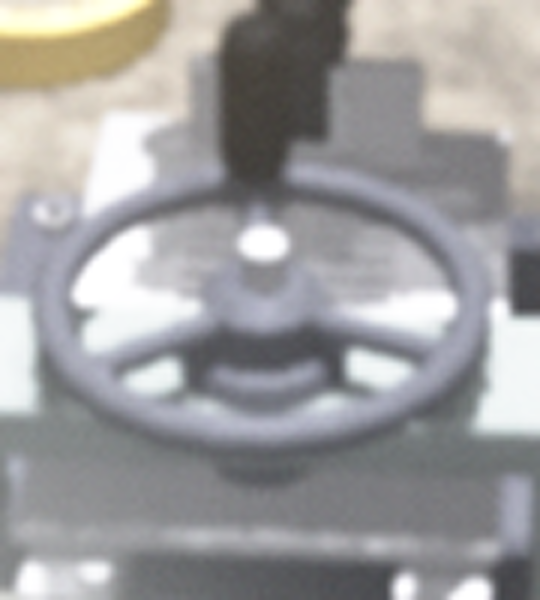

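```bash
python3 - <<'E'
from j import *
np.set_printoptions(precision=1,suppress=True)
c=dict(np.load("side6.npz"));S2=S+R2@[.0005,-.0005]
for y in(.095,.1):
  for z in(.044,.049,.051):
    print(y,z,[(proj(c,[*(S2+R2@[x,y]),z])-[215,255])*6 for x in(.05,-.05)])
for n in(3,0):
  c=dict(np.load(f"side{n}.npz")); g=cv2.cvtColor(c["frame"],cv2.COLOR_RGB2GRAY)
c=dict(np.load("side6.npz")); g=cv2.cvtColor(c["frame"],cv2.COLOR_RGB2GRAY)
for col in(232,250,260,270,285):
  print(col,g[330:356,col])
E
```

```text
0.095 0.044 [array([ 74.6, 542.8]), array([448. , 559.4])]
0.095 0.049 [array([ 74.1, 528.2]), array([448.5, 544.8])]
0.095 0.051 [array([ 73.9, 522.3]), array([448.7, 538.9])]
0.1 0.044 [array([ 72. , 555.5]), array([447.3, 572.2])]
0.1 0.049 [array([ 71.4, 540.8]), array([447.8, 557.5])]
0.1 0.051 [array([ 71.2, 534.9]), array([448. , 551.6])]
232 [135 133 137 139 141 142 141 142 141 145 144 148 154 158 162 159 159 157
 185 229 237 217 185 174 173 171]
250 [101 107 116 123 129 129 132 134 130 134 135 134 145 170 181 168 147 126
 106  99 100 102 103 103 105 122]
260 [ 95  96  99  93  90  96 112 122 125 128 129 129 143 165 181 170 149 128
 104  92  90  89  92  91  91 100]
270 [ 98 112 111 118 124 125 123 126 125 124 126 122 128 143 166 175 161 136
 107  90  80  82  79  80  84  84]
285 [117 114 109 113 116 121 122 124 122 122 122 123 121 126 138 151 151 143
 136 127 131 142 152 154 151 151]
```

```bash
python3 - <<'E'
from j import *
np.set_printoptions(precision=1,suppress=True)
c=dict(np.load("side0.npz")); g=cv2.cvtColor(c["frame"],cv2.COLOR_RGB2GRAY)
for col in(222,226,230,284,288,292): print(col,g[340:372,col])
for x in(.06,.05,-.05): print(proj(c,[*(S+R2@[x,.108]),.04]),proj(c,[*(S+R2@[x,.108]),.03]))
crop(c,190,320,120,60,6.5,"pics/z0.png")
t=dict(np.load("top0.npz"))
# base plate corners top view (z unknown ~.01-.02)
E
```

```text
222 [133 134 137 137 137 139 143 158 175 193 209 222 223 221 197 172 160 159
 160 161 176 233 255 255 255 255 255 255 255 255 255 255]
226 [133 131 133 132 132 134 137 143 158 177 189 193 195 196 183 165 157 158
 156 161 171 202 230 236 241 251 255 255 255 255 255 255]
230 [130 131 131 127 131 132 131 142 176 222 239 222 180 165 161 157 154 153
 154 155 160 183 218 233 235 232 226 232 249 255 255 255]
284 [110 109 112 109 109 110 111 108 115 130 158 173 174 165 152 137 135 129
 128 127 125 126 122 125 125 124 124 125 124 120 107  86]
288 [109 108 107 110 107 109 107 107 109 113 122 133 132 132 138 145 156 152
 135 126 126 124 126 125 124 124 126 124 124 115 103 100]
292 [110 106 106 109 108 107 109 108 109 108 126 159 209 242 251 253 250 226
 164 128 125 125 123 126 125 125 125 123 124 122 114 122]
[220.3 352.9] [220.5 357.8]
[226.6 353.2] [226.8 358. ]
[289.6 356. ] [289.5 360.8]
```

View pics/z0.png

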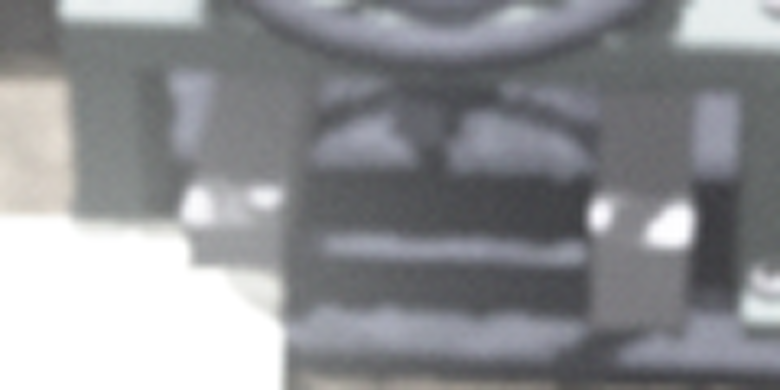

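```bash
python3 - <<'E'
from j import *
np.set_printoptions(precision=1,suppress=True)
def prof(c,g,xs,ys,z):
    P=[]
    for x in xs:
        uv=np.array([proj(c,[*(S+R2@[x,y]),z]) for y in ys],np.float32)
        P.append(cv2.remap(g,uv[:,0][None],uv[:,1][None],cv2.INTER_LINEAR)[0])
    return np.mean(P,0)
def show(name,c,xs,ys,z):
    g=cv2.cvtColor(c["frame"],cv2.COLOR_RGB2GRAY).astype(np.float32)
    p=prof(c,g,xs,ys,z); d=np.gradient(p); i=np.argmax(abs(d)); w=abs(d); w=np.where(abs(ys-ys[i])<.004,w,0)
    print(name,"edge y mm",(w*ys).sum()/w.sum()*1e3, "step",p[0],p[-1])
t0=dict(np.load("top0.npz"));s0=dict(np.load("side0.npz"))
ys=np.arange(-.122,-.094,.0005)
for xc in(-.05,.05):
    show(f"top rail near {xc}",t0,np.linspace(xc-.008,xc+.008,9),ys,.04)
    show(f"side rail near {xc}",s0,np.linspace(xc-.008,xc+.008,9),ys,.04)
    show(f"side rail far {xc}",s0,np.linspace(xc-.004,xc+.004,9),np.arange(.1,.12,.0005),.04)
# base plate ends 236 long? near end -118, z?
for z in(.006,.01,.015): show(f"top base near z{z}",t0,np.linspace(-.02,.02,9),np.arange(-.130,-.106,.0005),z)
for z in(.006,.01,.015): show(f"top base left z{z}",t0,np.linspace(-.08,-.07,5),np.arange(-.130,-.106,.0005),z)
# bridge near edge top? y=46; bridge top z?
crop(t0,140,150,120,90,6.5,"pics/z1.png")
E
```

```text
top rail near -0.05 edge y mm -105.46696726232896 step 114.375 224.25749
side rail near -0.05 edge y mm -108.1026367643569 step 194.347 252.58746
side rail far -0.05 edge y mm 111.40201272298927 step 166.43391 125.83974
top rail near 0.05 edge y mm -105.86306428962858 step 122.72819 216.72992
side rail near 0.05 edge y mm -107.46159180968137 step 200.17535 251.60135
side rail far 0.05 edge y mm 110.94132113454071 step 202.47342 157.10243
top base near z0.006 edge y mm -118.33992252909668 step 117.41493 115.836266
top base near z0.01 edge y mm -118.52509240294178 step 117.37066 115.22049
top base near z0.015 edge y mm -118.96164229866046 step 117.332245 113.63412
top base left z0.006 edge y mm -118.71439058109748 step 123.59883 117.01894
top base left z0.01 edge y mm -118.84672751500001 step 123.686325 117.18398
top base left z0.015 edge y mm -119.26368256486721 step 123.79668 117.325
```

View pics/z1.png

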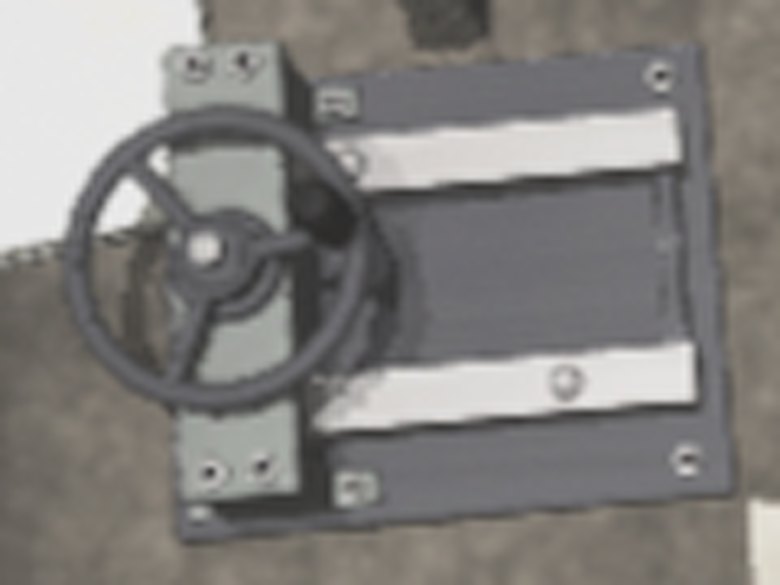

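```bash
python3 - <<'E'
from j import *
np.set_printoptions(precision=1,suppress=True)
def prof(c,g,xs,ys,z):
    P=[]
    for x in xs:
        uv=np.array([proj(c,[*(S+R2@[x,y]),z]) for y in ys],np.float32)
        P.append(cv2.remap(g,uv[:,0][None],uv[:,1][None],cv2.INTER_LINEAR)[0])
    return np.mean(P,0)
def show(name,c,xs,ys,z):
    g=cv2.cvtColor(c["frame"],cv2.COLOR_RGB2GRAY).astype(np.float32)
    p=prof(c,g,xs,ys,z); d=np.gradient(p); i=np.argmax(abs(d)); w=abs(d); w=np.where(abs(ys-ys[i])<.004,w,0)
    print(name,"edge y mm",(w*ys).sum()/w.sum()*1e3, "step",p[0],p[-1])
t3=dict(np.load("top3.npz"));s3=dict(np.load("side3.npz"));s5=dict(np.load("side5.npz"));s6=dict(np.load("side6.npz"))
xs=np.linspace(-.03,.03,9)
for z in (.054,.057):
  show(f"top3 {z}",t3,xs,np.arange(-.095,-.07,.0005),z)
  show(f"side3 {z}",s3,np.r_[-.055:-.04:5j],np.arange(-.095,-.07,.0005),z)
for z in(.053,.056): show(f"side5 {z}",s5,np.linspace(-.02,.02,9),np.arange(.08,.1,.0005),z)
for z in(.047,.05):show(f"side6 {z}",s6,np.linspace(-.02,.02,9),np.arange(.08,.098,.0005),z)
g=cv2.cvtColor(s6["frame"],cv2.COLOR_RGB2GRAY).astype(np.float32)
print(prof(s6,g,np.linspace(-.02,.02,9),np.arange(.08,.115,.001),.048))
g=cv2.cvtColor(s3["frame"],cv2.COLOR_RGB2GRAY).astype(np.float32)
print(prof(s3,g,np.linspace(-.058,-.04,9),np.arange(-.1,-.065,.001),.055))
E
```

```text
top3 0.054 edge y mm -81.23262153882744 step 216.91786 113.56033
side3 0.054 edge y mm -82.99534370349024 step 254.0 128.83223
top3 0.057 edge y mm -81.48795125256625 step 216.80817 113.0293
side3 0.057 edge y mm -78.19873084124032 step 254.0 129.11348
side5 0.053 edge y mm 97.65289055193038 step 125.01421 110.58561
side5 0.056 edge y mm 98.94732779744285 step 116.25434 141.5344
side6 0.047 edge y mm 95.92206605750447 step 129.10135 134.0357
side6 0.05 edge y mm 91.69447105764547 step 128.18565 165.52116
[128.7 129.  129.2 129.4 129.5 130.  131.7 135.7 141.5 148.8 157.7 165.7
 171.1 173.7 172.  166.7 159.6 150.7 140.8 130.5 120.5 111.2 103.2  97.2
  94.6  93.3  92.9  92.7  92.7  92.9  93.3  93.9  94.4  94.8  95.1]
[254.  254.  254.  254.  254.  254.  254.  254.  254.1 254.1 254.  253.8
 253.5 252.5 249.  244.8 239.6 226.8 209.6 192.3 176.3 163.1 150.4 139.9
 135.6 132.5 129.7 128.1 127.2 126.3 126.5 128.4 130.4 135.3 148.8]
```

The forces (Fx −1.3, Fy +1.1) and the arm's reading both put the plate about 3 mm short and 1 mm to +x. I'll correct that, then lower.

Emit:
step_arm([
  [1, 0, -1, 0, 1.0],
  [3, -1, -1, 0, 1.0],
  [3, -1, -1, 0, 1.0],
  [3, -1, 0, 0, 1.0],
  [3, -1, 1, 0, 1.0],
  [3, -1, 1, 0, 1.0],
  [3, -1, 1, 0, 1.0],
])

```text
t: 8.23
eef_pos: [0.5637, 0.1649, 0.0782]
tool_rot: [-0.0, 0.682, 0.732, 0.0]
contact_force: [0.1, 0.3, -4.0]
gripper_width: 0.094
```

```bash
python3 - <<'E'
from j import *
rows([tcp(-.0,.074,-.0015)])
E
```

```text
t 8.23 p [0.5637 0.1649 0.0782] yaw 94.06 F [ 0.1  0.3 -4. ] T [-0.04 -0.03  0.04] w 0.094 tilt [0. 0.]
[ 0.3 -0.1  4.2] 0.0
```

Emit:
step_arm([
  [0, 0, 1, 0, 1.0],
  [0, 0, 2, 0, 1.0],
  [0, 0, 2, 0, 1.0],
  [0, 0, 2, 0, 1.0],
])

```text
t: 8.57
eef_pos: [0.5639, 0.1651, 0.0763]
tool_rot: [0.0, 0.682, 0.732, 0.0]
contact_force: [0.9, 1.8, -3.7]
gripper_width: 0.101
```

```bash
python3 - <<'E'
from j import *
rows([tcp(-.0,.074,-.0015)])
E
```

```text
t 8.57 p [0.5639 0.1651 0.0763] yaw 94.06 F [ 0.9  1.8 -3.7] T [ 0.14 -0.29 -0.04] w 0.101 tilt [0.0005 0.0004]
[ 0.  -0.3  2.3] 0.0
```

Emit:
step_arm([
  [1.5, 0.7, 0, 0, 1.0],
  [1.5, 0.7, 0, 0, 1.0],
  [1.5, 0.7, 0, 0, 1.0],
  [1.5, 0.7, 1, 0, 1.0],
  [1.5, 0.7, 1, 0, 1.0],
])

```text
t: 8.98
eef_pos: [0.5641, 0.1662, 0.075]
tool_rot: [-0.0, 0.682, 0.732, -0.0]
contact_force: [-0.0, -0.6, -4.2]
gripper_width: 0.096
```

```bash
python3 - <<'E'
from j import *
rows([tcp(-.0,.074,-.0015)])
E
```

```text
t 8.98 p [0.5641 0.1662 0.075 ] yaw 94.05 F [-0.  -0.6 -4.2] T [-0.3  -0.04 -0.04] w 0.096 tilt [-0.0005 -0.0003]
[-1.  -0.5  1. ] -0.0
```

Emit:
step_arm([
  [0, 0, 1, 0, 1.0],
  [0, 0, 2, 0, 1.0],
  [0, 0, 2, 0, 1.0],
  [0, 0, 2.5, 0, 1.0],
  [0, 0, 2.5, 0, 1.0],
])

```text
t: 9.4
eef_pos: [0.5643, 0.1661, 0.074]
tool_rot: [-0.0, 0.682, 0.732, 0.0]
contact_force: [-4.2, -1.6, 9.1]
gripper_width: 0.099
```

```bash
python3 - <<'E'
from j import *
c=bot.read_camera("side"); np.savez("side7.npz",**c)
crop(c,215,255,90,100,6,"pics/side7.png")
rows([tcp(-.0,.074,-.0015)])
E
```

```text
t 9.45 p [0.5643 0.1662 0.074 ] yaw 94.04 F [-3.9 -1.7  8.4] T [-0.43  0.99  0.08] w 0.101 tilt [-0.0002  0.0005]
[-1.  -0.8  0. ] -0.0
```

View pics/side7.png

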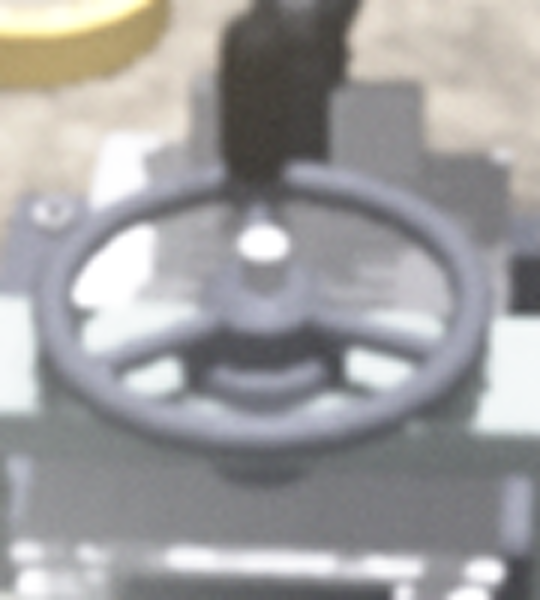

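Emit:
step_arm([
  [-0.5, -1, 0, 0, 1.0],
  [-0.5, -1, 0, 0, 1.0],
  [-0.5, -1, 0, 0, 1.0],
])

```text
t: 9.7
eef_pos: [0.5643, 0.1661, 0.074]
tool_rot: [0.0, 0.682, 0.732, 0.001]
contact_force: [-1.7, -0.5, 6.1]
gripper_width: 0.099
```

```bash
python3 - <<'E'
from j import *
rows([tcp(-.0,.074,-.0015)])
E
```

```text
t 9.7 p [0.5643 0.1661 0.074 ] yaw 94.05 F [-1.7 -0.5  6.1] T [-0.14  0.41  0.02] w 0.099 tilt [0.002  0.0012]
[-1.  -0.8  0. ] -0.0
```

Emit:
step_arm([
  [-0.5, -0.5, 0, 0, 0.8],
  [-0.5, -0.5, 0, 0, 0.6],
  [-0.5, -0.5, 0, 0, 0.5],
  [-0.5, -0.5, 0, 0, 0.5],
  [-0.5, -0.5, 0, 0, 0.5],
])

```text
t: 10.12
eef_pos: [0.5628, 0.1653, 0.0727]
tool_rot: [-0.0, 0.682, 0.732, -0.0]
contact_force: [-0.5, -0.5, 0.8]
gripper_width: 0.501
```

```bash
python3 - <<'E'
from j import *
c=bot.read_camera("side"); np.savez("side8.npz",**c)
crop(c,215,255,90,100,6,"pics/side8.png")
rows([tcp(-.0,.074,-.0015)])
E
```

```text
t 10.17 p [0.5628 0.1653 0.0727] yaw 94.05 F [-0.6 -0.7  0.5] T [ 0.01  0.01 -0.03] w 0.504 tilt [-0.0001 -0.    ]
[-0.2  0.8 -1.3] 0.0
```

View pics/side8.png

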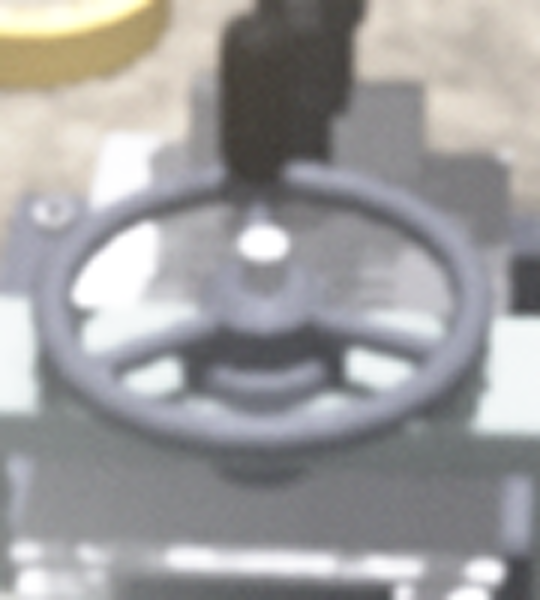

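Emit:
step_arm([
  [0, 0, 0, 0, 0.0],
  [0, 0, -20, 0, 0.0],
  [0, 0, -50, 0, 0.0],
  [0, 0, -85, 0, 0.0],
  [-40, 0, -110, 0, 0.0],
  [-80, 0, -130, 0, 0.0],
  [-120, 0, -130, 0, 0.0],
  [-160, 0, -130, 0, 0.0],
  [-200, 0, -130, 0, 0.0],
  [-240, 0, -130, 0, 0.0],
  [-240, 0, -130, 0, 0.0],
])

```text
t: 11.08
eef_pos: [0.579, -0.085, 0.2037]
tool_rot: [0.002, 0.686, 0.727, -0.001]
contact_force: [-0.2, -1.7, 0.7]
gripper_width: 1.0
```

```bash
python3 - <<'E'
from j import *
np.set_printoptions(precision=4,suppress=True)
for n in("side","top"):
    c=bot.read_camera(n); np.savez(f"{n}9.npz",**c)
    crop(c,*((190,220,150,150) if n=="side" else (140,150,120,90)),*((4,) if n=="side" else (6.5,)),f"pics/{n}9.png")
rows([])
E
```

```text
t 11.18 p [ 0.5795 -0.077   0.2029] yaw 93.75 F [ 0.5 -0.4  0.3] T [ 0.05 -0.04 -0.01] w 0.998 tilt [ 0.0001 -0.0007]
```

View pics/side9.png

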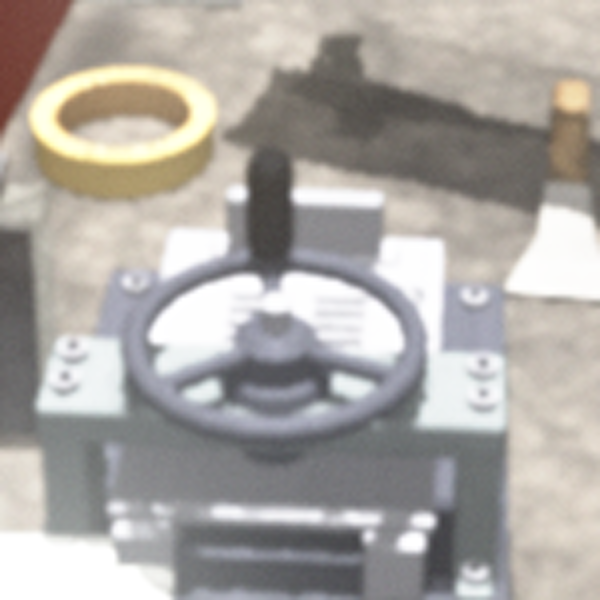

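View pics/top9.png

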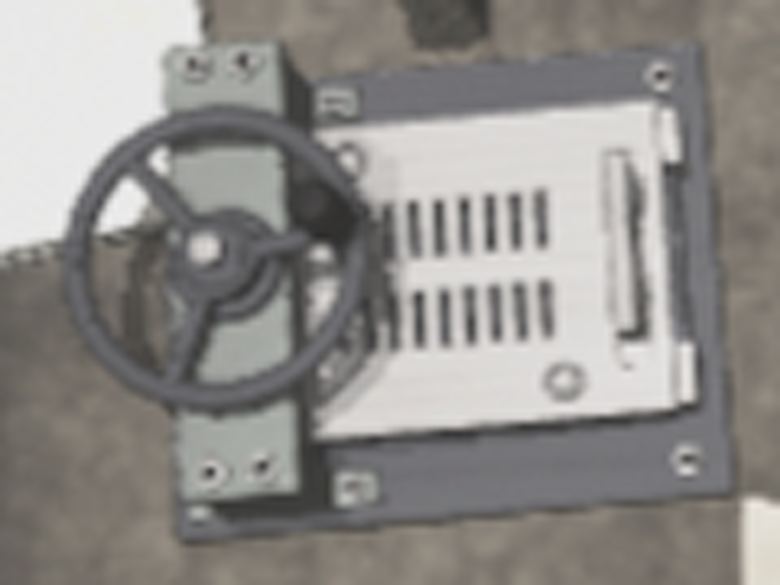

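Both dowels show through their holes, at (348,160) and (565,381) in the crop. I'll check flatness with the depth map.

```bash
python3 - <<'E'
from j import *
np.set_printoptions(precision=4,suppress=True)
t=dict(np.load("top9.npz")); t0=dict(np.load("top0.npz")); Z=t["z_map"]
def plane(t,pts,z):
    out=[]
    for p in pts:
        u,v=proj(t,[*(S+R2@p),z]); u=int(round(u));v=int(round(v))
        w=t["z_map"][v-1:v+2,u-1:u+2]; d=np.median(w)
        X=t["R"].T@(d*np.array([(u-t["cx"])/f(t),(v-t["cy"])/f(t),1])-t["t"]); out.append(X[2])
    return np.array(out)
pts=[(-.055,-.095),(.055,-.07),(-.055,-.02),(.055,-.02),(-.055,.02),(0,-.06),(0,-.04),(.06,.02),(.03,-.02)]
print("plate now",plane(t,pts,.045))
print("rails before",plane(t0,[(-.05,-.09),(-.05,-.02),(.05,-.09),(.05,-.02),(.05,0)],.04))
p0=lambda x,y:None
g=cv2.cvtColor(t["frame"],cv2.COLOR_RGB2GRAY).astype(np.float32)
for xc in(-.05,.05):
  ys=np.arange(-.125,-.08,.0005)
  print(xc)
  uv=np.array([proj(t,[*(S+R2@[xc,y]),.043]) for y in ys],np.float32)
  q=cv2.remap(g,uv[:,0][None],uv[:,1][None],cv2.INTER_LINEAR)[0]; d=np.gradient(q); print([(ys[i]*1e3,d[i]) for i in range(1,len(d)-1) if abs(d[i])>3 and abs(d[i])>=max(abs(d[i-1]),abs(d[i+1]))])
# knob: dark blob triangulate; side pixel at knob top
s=dict(np.load("side9.npz"))
print("knob", ray(s,190+269/4,220+165/4,.160)[:2], "mid", ray(s,190+269/4,220+205/4,.142)[:2])
print("spindle",tri(s,[(190+273/4,220+302/4)],t,[(140+204/6.5,150+246/6.5)]))
print("wheel exp",S+R2@[0,.07])
E
```

```text
plate now [0.0432 0.0445 0.0457 0.0448 0.0444 0.0459 0.0465 0.0439 0.0451]
rails before [0.0414 0.04   0.0407 0.0409 0.0402]
-0.05
[(np.float64(-106.99999999999999), np.float32(18.113281)), (np.float64(-101.49999999999999), np.float32(-7.6933594)), (np.float64(-95.99999999999997), np.float32(7.109375)), (np.float64(-95.49999999999997), np.float32(7.109375)), (np.float64(-94.99999999999997), np.float32(7.109375))]
0.05
[(np.float64(-121.0), np.float32(-5.163086)), (np.float64(-116.49999999999999), np.float32(3.5625)), (np.float64(-115.99999999999999), np.float32(3.5625)), (np.float64(-115.49999999999999), np.float32(3.5625)), (np.float64(-111.49999999999999), np.float32(-3.0947266)), (np.float64(-109.99999999999999), np.float32(-3.3710938)), (np.float64(-107.49999999999999), np.float32(10.355469)), (np.float64(-105.49999999999999), np.float32(11.336914)), (np.float64(-100.49999999999997), np.float32(-3.3886719)), (np.float64(-93.99999999999997), np.float32(3.1953125))]
knob [0.5644 0.2722] mid [0.5641 0.2742]
spindle [[0.5544 0.3201 0.127 ]]
wheel exp [0.5524 0.3188]
```

The plate's top averages 44.7 mm by depth, against 45 mm expected, so it looks fully home. Next is the crank.

```bash
python3 - <<'E'
from j import *
np.set_printoptions(precision=4,suppress=True)
t=dict(np.load("top9.npz"))
print("knob top view",ray(t,140+322/6.5,150+205/6.5,.150))
rows([(.5644,.2715,.2,94),(.5644,.2715,.157,94)])
E
```

```text
knob top view [0.5639 0.269  0.15  ]
t 11.18 p [ 0.5795 -0.077   0.2029] yaw 93.75 F [ 0.5 -0.4  0.3] T [ 0.05 -0.04 -0.01] w 0.998 tilt [ 0.0001 -0.0007]
[348.8   7.7   2.6] -0.2
[348.8   7.7  45.6] -0.2
```

Emit:
step_arm([
  [40, 1, 0, 0, 0.0],
  [80, 2, 0, 0, 0.0],
  [120, 3, 0, 0, 0.0],
  [160, 4, 0, 0, 0.0],
  [200, 5, 0, 0, 0.0],
  [240, 6, 0, 0, 0.0],
  [280, 7, 0, 0, 0.0],
  [320, 8, 0, 0, 0.0],
  [346, 8, 0, 0, 0.0],
  [346, 8, 0, 0, 0.0],
  [346, 8, 0, 0, 0.0],
  [346, 8, 0, 0, 0.0],
])

```text
t: 12.18
eef_pos: [0.5626, 0.2721, 0.2025]
tool_rot: [-0.0, 0.681, 0.732, -0.0]
contact_force: [-0.1, -0.0, -0.3]
gripper_width: 1.003
```

```bash
python3 - <<'E'
from j import *
c=bot.read_camera("side"); np.savez("side10.npz",**c)
crop(c,190,200,150,150,4,"pics/side10.png")
rows([(.5644,.2715,.157,94)])
E
```

```text
t 12.23 p [0.5631 0.2709 0.2026] yaw 94.04 F [ 0.1 -0.6 -0.3] T [ 0.   -0.04  0.  ] w 0.997 tilt [-0.0003 -0.0007]
[ 0.5  1.4 45.6] 0.0
```

View pics/side10.png

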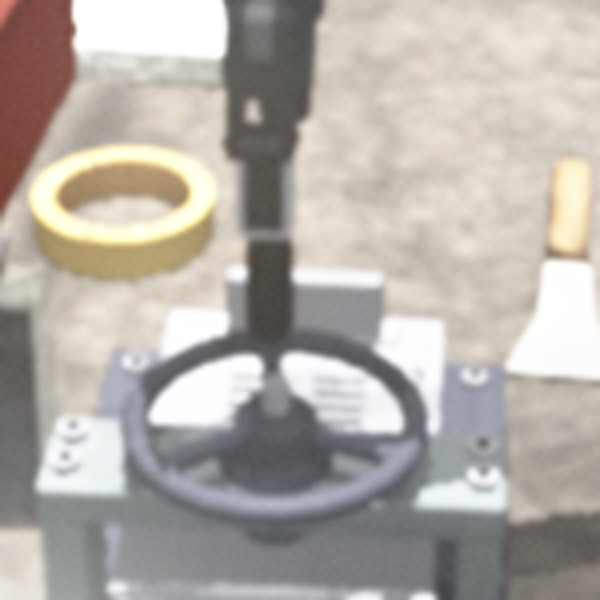

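Emit:
step_arm([
  [0, 1, 20, 0, 0.0],
  [0, 1, 45, 0, 0.0],
  [0, 1, 45, 0, 0.0],
  [0, 1, 45, 0, 0.3],
  [0, 1, 45, 0, 0.7],
  [0, 1, 45, 0, 1.0],
  [0, 1, 45, 0, 1.0],
  [0, 1, 45, 0, 1.0],
  [0, 1, 45, 0, 1.0],
  [0, 1, 45, 0, 1.0],
], newtons=50)

```text
t: 13.07
eef_pos: [0.5649, 0.2719, 0.1588]
tool_rot: [0.0, 0.682, 0.732, 0.001]
contact_force: [-1.4, -1.1, 5.1]
gripper_width: 0.213
```

```bash
python3 - <<'E'
from j import *
c=bot.read_camera("side"); np.savez("side11.npz",**c)
crop(c,190,200,150,150,4,"pics/side11.png")
rows([])
E
```

```text
t 13.12 p [0.5649 0.2719 0.1588] yaw 94.06 F [-0.9 -1.7  6.5] T [-0.05  0.24  0.01] w 0.213 tilt [0.0013 0.001 ]
```

View pics/side11.png

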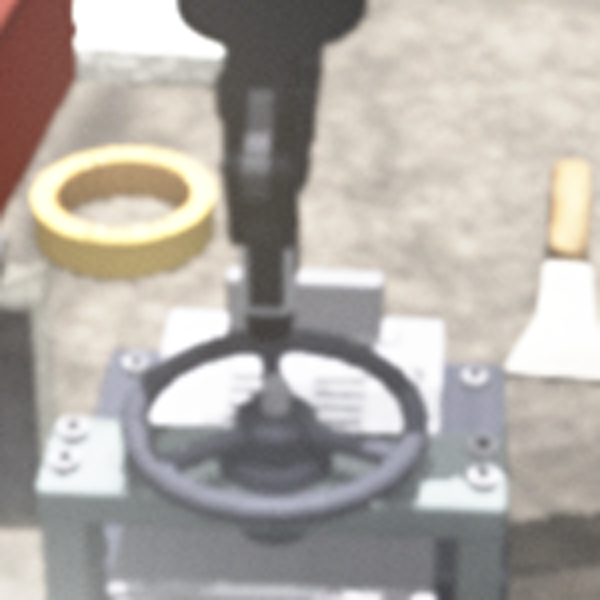

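```bash
python3 - <<'E'
import numpy as np
def g(p0,steps):
    a=np.radians(p0); print([[round(50*(np.sin(b)-np.sin(a)),1),round(50*(np.cos(b)-np.cos(a)),1)] for b in np.radians(p0-np.array(steps))])
g(-80.7,[5]+list(np.arange(15,271,15))+[270])
E
```

```text
[[np.float64(-0.5), np.float64(-4.3)], [np.float64(-0.4), np.float64(-13.0)], [np.float64(2.6), np.float64(-25.8)], [np.float64(8.7), np.float64(-37.3)], [np.float64(17.7), np.float64(-46.8)], [np.float64(28.8), np.float64(-53.7)], [np.float64(41.3), np.float64(-57.4)], [np.float64(54.3), np.float64(-57.8)], [np.float64(67.0), np.float64(-54.9)], [np.float64(78.5), np.float64(-48.7)], [np.float64(88.0), np.float64(-39.7)], [np.float64(94.9), np.float64(-28.7)], [np.float64(98.7), np.float64(-16.2)], [np.float64(99.1), np.float64(-3.1)], [np.float64(96.1), np.float64(9.6)], [np.float64(89.9), np.float64(21.1)], [np.float64(81.0), np.float64(30.6)], [np.float64(69.9), np.float64(37.5)], [np.float64(57.4), np.float64(41.3)], [np.float64(57.4), np.float64(41.3)]]
```

Emit:
step_arm([
  [-0.5, -4.3, 0, 0, 1.0],
  [-0.4, -13, 0, 0, 1.0],
  [2.6, -25.8, 0, 0, 1.0],
  [8.7, -37.3, 0, 0, 1.0],
  [17.7, -46.8, 0, 0, 1.0],
  [28.8, -53.7, 0, 0, 1.0],
  [28.8, -53.7, 0, 0, 1.0],
])

```text
t: 13.7
eef_pos: [0.5082, 0.3014, 0.1588]
tool_rot: [-0.0, 0.68, 0.733, 0.003]
contact_force: [4.9, 3.7, 2.7]
gripper_width: 0.213
```

```bash
python3 - <<'E'
from j import *
c=bot.read_camera("side"); np.savez("side12.npz",**c)
crop(c,190,200,150,150,4,"pics/side12.png")
rows([])
A=np.array([.5534,.3206]);p=bot.get_obs()["eef_pos"][:2]-A; print(np.hypot(*p),np.degrees(np.arctan2(p[1],p[0]))-4.05)
E
```

```text
t 13.75 p [0.5087 0.3002 0.1588] yaw 94.27 F [5.6 2.9 2.5] T [ 0.7  -1.17  0.01] w 0.213 tilt [0.0038 0.0038]
0.04911920646200511 -159.481328028678
```

View pics/side12.png

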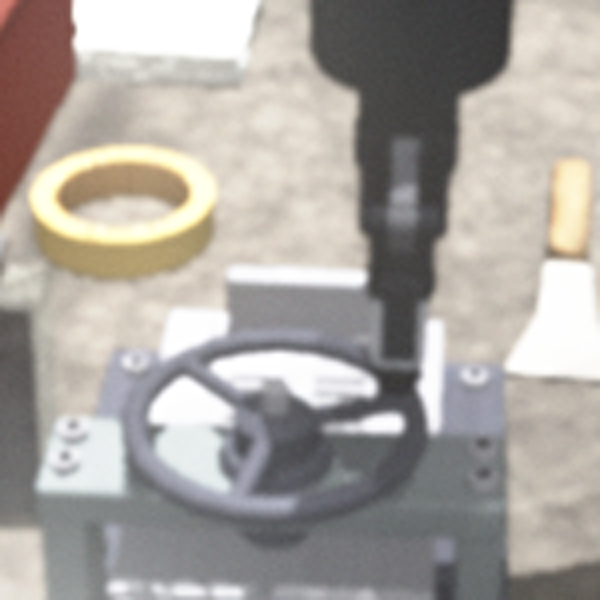

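```bash
python3 - <<'E'
import numpy as np
def g(p0,steps,o):
    a=np.radians(p0); print([[float(round(50*(np.sin(b)-np.sin(a))+o[0],1)),float(round(50*(np.cos(b)-np.cos(a))+o[1],1)),0,0,1.0] for b in np.radians(p0-np.array(steps))])
g(-155.7,[8]+list(np.arange(18,289,15))[:19],(.4,.8))
E
```

```text
[[6.9, -1.6, 0, 0, 1.0], [15.5, -3.3, 0, 0, 1.0], [28.5, -3.1, 0, 0, 1.0], [41.1, 0.6, 0, 0, 1.0], [52.2, 7.3, 0, 0, 1.0], [61.3, 16.8, 0, 0, 1.0], [67.6, 28.2, 0, 0, 1.0], [70.7, 40.9, 0, 0, 1.0], [70.4, 53.9, 0, 0, 1.0], [66.8, 66.5, 0, 0, 1.0], [60.0, 77.6, 0, 0, 1.0], [50.6, 86.7, 0, 0, 1.0], [39.1, 93.0, 0, 0, 1.0], [26.5, 96.1, 0, 0, 1.0], [13.4, 95.8, 0, 0, 1.0], [0.9, 92.2, 0, 0, 1.0], [-10.3, 85.4, 0, 0, 1.0], [-19.3, 76.0, 0, 0, 1.0], [-25.6, 64.5, 0, 0, 1.0], [-28.7, 51.9, 0, 0, 1.0]]
```

Emit:
step_arm([
  [6.9, -1.6, 0, 0, 1.0],
  [15.5, -3.3, 0, 0, 1.0],
  [28.5, -3.1, 0, 0, 1.0],
  [41.1, 0.6, 0, 0, 1.0],
  [52.2, 7.3, 0, 0, 1.0],
  [61.3, 16.8, 0, 0, 1.0],
  [67.6, 28.2, 0, 0, 1.0],
  [70.7, 40.9, 0, 0, 1.0],
  [70.4, 53.9, 0, 0, 1.0],
  [66.8, 66.5, 0, 0, 1.0],
  [60, 77.6, 0, 0, 1.0],
  [50.6, 86.7, 0, 0, 1.0],
  [39.1, 93, 0, 0, 1.0],
  [26.5, 96.1, 0, 0, 1.0],
  [13.4, 95.8, 0, 0, 1.0],
  [0.9, 92.2, 0, 0, 1.0],
  [-10.3, 85.4, 0, 0, 1.0],
  [-19.3, 76, 0, 0, 1.0],
  [-25.6, 64.5, 0, 0, 1.0],
  [-28.7, 51.9, 0, 0, 1.0],
])

```text
t: 15.42
eef_pos: [0.5624, 0.2714, 0.1588]
tool_rot: [0.0, 0.682, 0.731, 0.001]
contact_force: [2.0, 3.5, 7.6]
gripper_width: 0.213
```

Emit:
step_arm([
  [0, 0, 0, 0, 1.0],
  [0, 0, 0, 0, 1.0],
])

```text
t: 15.58
eef_pos: [0.5612, 0.2713, 0.1588]
tool_rot: [-0.0, 0.682, 0.732, -0.0]
contact_force: [-0.8, -1.6, 9.1]
gripper_width: 0.215
```

```bash
python3 - <<'E'
from j import *
c=bot.read_camera("side"); np.savez("side13.npz",**c)
crop(c,190,200,150,150,4,"pics/side13.png")
rows([])
for A in([.5534,.3206],[.5542,.321]):
  p=bot.get_obs()["eef_pos"][:2]-A; print(np.hypot(*p),np.degrees(np.arctan2(p[1],p[0]))-4.05)
E
```

```text
t 15.63 p [0.5615 0.2714 0.1588] yaw 94.07 F [-1.3 -1.1 10.4] T [-0.32  0.12 -0.02] w 0.214 tilt [-0.0003 -0.0001]
0.049858868009997274 -84.69876725427143
0.05013084423163197 -85.67528724243861
```

View pics/side13.png

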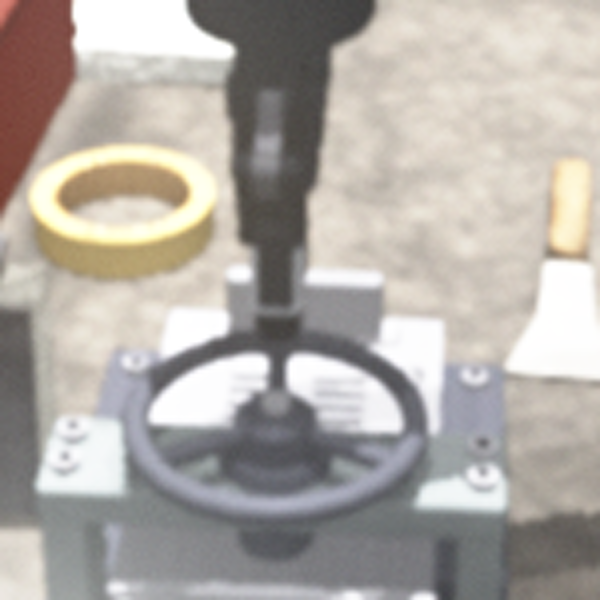

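```bash
python3 - <<'E'
import numpy as np
def g(p0,steps,o):
    a=np.radians(p0); print([[float(round(50*(np.sin(b)-np.sin(a))+o[0],1)),float(round(50*(np.cos(b)-np.cos(a))+o[1],1)),0,0,1.0] for b in np.radians(p0-np.array(steps))])
g(-84.0,[6]+list(np.arange(18,219,15))+[225,225],(0,0))
E
```

```text
[[-0.3, -5.2, 0, 0, 1.0], [0.8, -15.6, 0, 0, 1.0], [5.2, -27.9, 0, 0, 1.0], [12.6, -38.7, 0, 0, 1.0], [22.5, -47.2, 0, 0, 1.0], [34.3, -52.8, 0, 0, 1.0], [47.1, -55.2, 0, 0, 1.0], [60.1, -54.1, 0, 0, 1.0], [72.4, -49.8, 0, 0, 1.0], [83.2, -42.4, 0, 0, 1.0], [91.7, -32.5, 0, 0, 1.0], [97.3, -20.7, 0, 0, 1.0], [99.7, -7.8, 0, 0, 1.0], [98.6, 5.2, 0, 0, 1.0], [94.3, 17.5, 0, 0, 1.0], [88.6, 26.2, 0, 0, 1.0], [88.6, 26.2, 0, 0, 1.0]]
```

Emit:
step_arm([
  [-0.3, -5.2, 0, 0, 1.0],
  [0.8, -15.6, 0, 0, 1.0],
  [5.2, -27.9, 0, 0, 1.0],
  [12.6, -38.7, 0, 0, 1.0],
  [22.5, -47.2, 0, 0, 1.0],
  [34.3, -52.8, 0, 0, 1.0],
  [47.1, -55.2, 0, 0, 1.0],
  [60.1, -54.1, 0, 0, 1.0],
  [72.4, -49.8, 0, 0, 1.0],
  [83.2, -42.4, 0, 0, 1.0],
  [91.7, -32.5, 0, 0, 1.0],
  [97.3, -20.7, 0, 0, 1.0],
  [99.7, -7.8, 0, 0, 1.0],
  [98.6, 5.2, 0, 0, 1.0],
  [94.3, 17.5, 0, 0, 1.0],
  [88.6, 26.2, 0, 0, 1.0],
  [88.6, 26.2, 0, 0, 1.0],
  [88.6, 26.2, 0, 0, 1.0],
])

```text
t: 17.13
eef_pos: [0.5833, 0.3618, 0.1588]
tool_rot: [0.0, 0.682, 0.731, 0.001]
contact_force: [0.3, 0.8, 8.7]
gripper_width: 0.209
```

```bash
python3 - <<'E'
from j import *
rows([])
for A in([.5534,.3206],[.5542,.321]):
  p=bot.get_obs()["eef_pos"][:2]-A; print(np.hypot(*p),np.degrees(np.arctan2(p[1],p[0]))-4.05)
np.set_printoptions(suppress=True)
a=np.radians(-309.)
print([[round(float(50*(np.sin(b)-np.sin(a))),1),round(float(50*(np.cos(b)-np.cos(a))),1)] for b in np.radians(-309-np.array([6,12,18,24,28]))])
E
```

```text
t 17.13 p [0.5833 0.3618 0.1588] yaw 94.0 F [0.3 0.8 8.7] T [ 0.01 -0.28  0.  ] w 0.209 tilt [0.0017 0.0004]
0.05085253914321189 49.99194954156627
0.050060707094561556 50.46427855263968
[[-3.5, 3.9], [-7.4, 7.4], [-11.6, 10.5], [-16.2, 13.1], [-19.3, 14.6]]
```

Emit:
step_arm([
  [-3.5, 3.9, 0, 0, 1.0],
  [-7.4, 7.4, 0, 0, 1.0],
  [-11.6, 10.5, 0, 0, 1.0],
  [-14, 11.9, 0, 0, 1.0],
  [-14, 11.9, 0, 0, 1.0],
  [-14, 11.9, 0, 0, 1.0],
])

```text
t: 17.63
eef_pos: [0.5946, 0.3506, 0.1588]
tool_rot: [-0.001, 0.681, 0.732, 0.001]
contact_force: [0.5, 1.7, 7.9]
gripper_width: 0.21
```

```bash
python3 - <<'E'
from j import *
rows([])
for A in([.5534,.3206],[.5542,.321]):
  p=bot.get_obs()["eef_pos"][:2]-A; print(np.hypot(*p),np.degrees(np.arctan2(p[1],p[0]))-4.05)
E
```

```text
t 17.63 p [0.5946 0.3506 0.1588] yaw 94.13 F [0.5 1.7 7.9] T [ 0.42 -0.04  0.04] w 0.21 tilt [0.0005 0.0021]
0.05102818748173663 32.01640809557456
0.050146247670101625 32.185102430675165
```

Emit:
step_arm([
  [-2, 1.2, 0, 0, 1.0],
  [-4, 2.4, 0, 0, 1.0],
  [-4, 2.4, 0, 0, 1.0],
  [-4, 2.4, 0, 0, 1.0],
])

```text
t: 17.97
eef_pos: [0.5949, 0.3504, 0.1588]
tool_rot: [-0.003, 0.68, 0.733, 0.001]
contact_force: [-5.2, 7.6, 10.0]
gripper_width: 0.209
```

```bash
python3 - <<'E'
from j import *
rows([])
p=bot.get_obs()["eef_pos"][:2]-np.array([.5542,.321]); print(np.hypot(*p),np.degrees(np.arctan2(p[1],p[0]))-4.05)
E
```

```text
t 17.97 p [0.5949 0.3504 0.1588] yaw 94.3 F [-5.2  7.6 10. ] T [ 1.64  1.   -0.02] w 0.209 tilt [-0.0028  0.0056]
0.05018989299026745 31.739314379138275
```

The stop is felt: the knob hasn't moved, and about 9 N is building against it. Now I'll back off 90°.

```bash
python3 - <<'E'
import numpy as np
a=np.radians(32.)
print([[round(float(50*(np.sin(b)-np.sin(a))+4),1),round(float(50*(np.cos(b)-np.cos(a))-2.4),1),0,0,1.0] for b in np.radians(32+np.array([0,8,20,32,44,56,68,78,86,90]))])
E
```

```text
[[4.0, -2.4, 0, 0, 1.0], [9.6, -6.5, 0, 0, 1.0], [16.9, -14.0, 0, 0, 1.0], [22.4, -22.9, 0, 0, 1.0], [26.0, -32.7, 0, 0, 1.0], [27.5, -43.1, 0, 0, 1.0], [26.7, -53.5, 0, 0, 1.0], [24.5, -61.9, 0, 0, 1.0], [21.7, -68.3, 0, 0, 1.0], [19.9, -71.3, 0, 0, 1.0]]
```

Emit:
step_arm([
  [4, -2.4, 0, 0, 1.0],
  [9.6, -6.5, 0, 0, 1.0],
  [16.9, -14, 0, 0, 1.0],
  [22.4, -22.9, 0, 0, 1.0],
  [26, -32.7, 0, 0, 1.0],
  [27.5, -43.1, 0, 0, 1.0],
  [26.7, -53.5, 0, 0, 1.0],
  [24.5, -61.9, 0, 0, 1.0],
  [21.7, -68.3, 0, 0, 1.0],
  [19.9, -71.3, 0, 0, 1.0],
  [19.9, -71.3, 0, 0, 1.0],
  [19.9, -71.3, 0, 0, 1.0],
  [19.9, -71.3, 0, 0, 1.0],
])

```text
t: 19.05
eef_pos: [0.5243, 0.3606, 0.1588]
tool_rot: [-0.001, 0.681, 0.732, 0.0]
contact_force: [-1.8, 0.8, 10.6]
gripper_width: 0.214
```

```bash
python3 - <<'E'
from j import *
rows([])
p=bot.get_obs()["eef_pos"][:2]-np.array([.5542,.321]); print(np.hypot(*p),np.degrees(np.arctan2(p[1],p[0]))-4.05)
E
```

```text
t 19.05 p [0.5243 0.3606 0.1588] yaw 94.11 F [-1.8  0.8 10.6] T [0.02 0.24 0.01] w 0.214 tilt [-0.0007  0.0008]
0.04963390024226481 122.95836877392699
```

Emit:
step_arm([
  [0, 0, 0, 0, 0.6],
  [0, 0, 0, 0, 0.3],
  [0, 0, 0, 0, 0.0],
  [0, 0, 0, 0, 0.0],
  [0, 0, 0, 0, 0.0],
  [0, 0, -30, 0, 0.0],
  [0, 0, -65, 0, 0.0],
  [0, 0, -95, 0, 0.0],
  [-40, 0, -95, 0, 0.0],
  [-80, 0, -95, 0, 0.0],
  [-120, 0, -95, 0, 0.0],
  [-160, 0, -95, 0, 0.0],
  [-200, 0, -95, 0, 0.0],
  [-240, 0, -95, 0, 0.0],
  [-280, 0, -95, 0, 0.0],
  [-320, 0, -95, 0, 0.0],
  [-320, 0, -95, 0, 0.0],
  [-320, 0, -95, 0, 0.0],
  [-320, 0, -95, 0, 0.0],
])

```text
t: 20.63
eef_pos: [0.5479, 0.041, 0.2526]
tool_rot: [-0.0, 0.682, 0.732, 0.0]
contact_force: [0.1, -0.2, -0.4]
gripper_width: 1.0
```

```bash
python3 - <<'E'
from j import *
np.set_printoptions(precision=4,suppress=True)
for n in("side","top"):
    c=bot.read_camera(n); np.savez(f"{n}20.npz",**c)
    crop(c,*((190,200,150,150) if n=="side" else (140,110,140,135)),*((4,) if n=="side" else (4.4,)),f"pics/{n}20.png")
rows([])
t=c
def plane(t,pts,z):
    out=[]
    for p in pts:
        u,v=proj(t,[*(S+R2@p),z]); u=int(round(u));v=int(round(v))
        d=np.median(t["z_map"][v-1:v+2,u-1:u+2])
        out.append((t["R"].T@(d*np.array([(u-t["cx"])/f(t),(v-t["cy"])/f(t),1])-t["t"]))[2])
    return np.array(out)
print(plane(t,[(-.055,-.08),(.055,-.07),(-.055,-.02),(.055,-.02),(-.055,.02),(0,-.06),(0,-.04),(.03,-.02)],.045))
E
```

```text
t 20.73 p [0.5479 0.0424 0.2525] yaw 94.21 F [ 0.1  0.6 -0.2] T [-0.03 -0.03 -0.01] w 1.001 tilt [-0.0005  0.0005]
[0.046  0.0451 0.046  0.0452 0.0446 0.044  0.0453 0.0437]
```

View pics/side20.png

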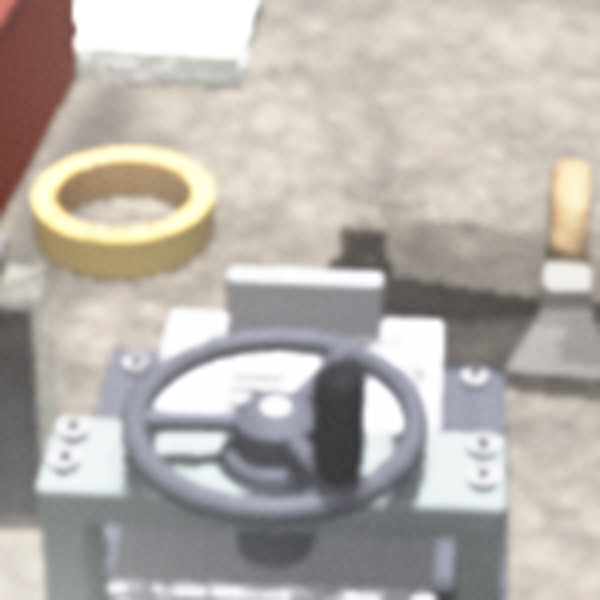

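View pics/top20.png

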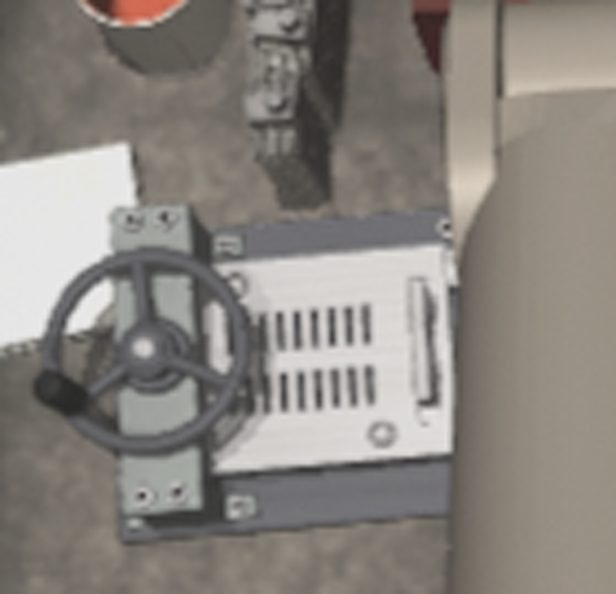

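The plate is flat with both dowels in its holes. The knob at (62,392) in the top crop has stayed where I left it, and the arm is clear, so I'm handing in.

```bash
python3 - <<'E'
from station import bot
print(bot.hand_in())
E
```

```text
the job is handed in; nothing more can be done
None
```

The comb plate is home on the rails over both dowels. I cranked the handwheel to its stop, backed it off about a quarter turn, let go and handed the job in at about 20.7 s. The hand-in gives no verdict.

**Plate:** I carried it by the grip bar, under the bridge and over the dowels. It caught on the dowels on the way down, so I shifted it about 4 to 5 mm forward and under 1 mm sideways until it dropped. After release, the pictures showed both dowels in their holes. Depth readings put its top at 44–46 mm, against 45 mm expected.

**Handwheel:** It stopped with the grip about 32° from the jig's +x direction, against 32.5° expected at 12.0 rad. There the knob stood still while about 9 N built up. I then backed it off about 91° (1.59 rad), and the last pictures show the knob still there with the gripper clear.

**Checks that disagreed:** The two cameras and the jig's own features differed by 2–4 mm on where the jig lay along its slide direction. I settled the final fit by force rather than by picture. The tape and scraper look unmoved in the pictures; I never measured the bystanders again, and the tester was not in the last close-ups.

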